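Reduce the bath port with rings and hold the reference probe in it

ROBOT

A 7-joint arm with a two-finger parallel gripper is mounted at the origin on the work surface. World frame = base frame: x ahead of the robot, y to its left, z up, the work surface at z = 0. Lengths are in m, angles in rad, forces in N, time in s.
With the tool pointing down it reaches from about 0.35 to 0.9 m from the base axis. Payload 8.1 kg.
Tool frame: the origin (TCP) lies midway between the tips of the shut fingers; the grasp point (between the pads) lies arm.grip_point_offset behind it (arm.grip_point_offset is the distance from the TCP to the grasp point, in m); y points along the fingers, z is the direction in which the jaws open and shut, and the axes are right-handed (so a half turn about y gives the same grasp; the last joint's range is limited). The gripper opens to 92 mm and grips with 3 to 60 N. Pads are 19 mm wide; open, the fingers measure 130 mm over their backs; the gripper's body (75 mm by 190 mm) begins 47 mm behind the grasp point.
Start: joints at [1.206, 0.434, 0.025, 1.573, -0.012, 1.134, -0.075], TCP at [0.162, -0.604, 0.227] pointing down, gripper open.
Joint ranges: [-2.62, 2.62], [-0.44, 2.09], [-1.27, 1.32], [0.08, 2.57], [-1.32, 4.46], [0.12, 2], [-2.74, 2.74]. Speed limits (rad/s): [2.22, 2.22, 3.01, 3.01, 3.14, 3.14, 3.14].

INTERFACE

Orientations are given as a rotation vector (axis times angle).
In Python, from cell import arm, get_image, camera_info gives the robot as it stands.
- The arm moves only by the tool carry_out, never from a script. Its argument "steps" is one flat list of numbers, 5 for each row, row after row: the opening, from 0 (shut) to 1 (fully open), then the shift along the world's x, y, z in units of 0.1 m (1.0 is 0.1 m), then the turn about the world's z in units of 45 degrees (1.0 is 45 degrees). In form: [hand, dx, dy, dz, spin, hand, dx, dy, dz, spin, ...]. A call has 1 to 12 rows; each row is the pose to reach, as a shift and turn from the pose commanded when the call began; what a row does not reach only later rows make up. A row lasts 1/10 s, in which the tool goes at most 50 mm and 8.59 degrees, less where a joint would pass 70% of its speed; a pose out of reach is approached as far as the arm can. A call with a number of a shift or a turn outside -1 to 1 is refused whole. A call with a gripper value outside its range is refused whole. The fingers move at their own pace and stop on an object; "grip_force" is the grip in N (left out, the last holds). Time passes only in rows, so rows that repeat a pose let the fingers close. It gives the time, the measured TCP pose, the force and the opening at its end, in the units of the state.
- arm.observe(): the state, without advancing time (a new reading comes with each control period).
- get_image(name): name is "scene" or "top" or "wrist"; returns (picture, depth): 400x640x3 uint8, red, green, blue; 400x640 float32, m along the optical axis (not along the pixel's ray), 0 where there is no reading.
- camera_info(name): a dict with "fovy" (degrees; the focal length in pixels is half the picture's height over the tangent of half this angle, whatever the lens; pixels are square), "cx", "cy" (the principal point, pixels), "R" (3x3) and "t" (3): a world point X has camera coordinates R X + t; the wrist camera has in their place "tool_from_camera" (4x4, takes a point from camera to tool coordinates, whose origin is the TCP and whose axes are the tool frame's). Camera axes: x right, y down, z forward; pixel columns grow to the right and rows downward; lengths in m; the calibration is good to about 2 mm. The wrist camera is an equidistant fisheye: a pixel r from the principal point sees the ray r / f radians off the axis. A picture is of the moment at which its call begins: read the wrist's pose just before it. camera_info takes no time and is no camera call.
- arm.sign_off(): hands the job in, once; it reports no verdict.
The state is a dict: "clock": time; "joints": joint angles; "dq": joint speeds; "joint_efforts": joint torques, N m; "position": TCP position; "ee_rot": TCP orientation; "force": force on the tool from outside, world axes, zero at the start; "ft_torque": the same for the moment, N m; "width": opening from 0.0 (shut) to 1.0 (fully open).
Only numpy, scipy, OpenCV 4.12 (cv2) and the standard library are available. Lean on these libraries where they do the work, as an engineer would, in place of code of your own. Each camera call takes 0.05 s, during which the arm holds its last target. There are 200 camera calls.

TASK

Check the bath temperature at its open port: lay the wide blue ring flat and centred over the round opening in the lid of the thermostat bath, lay the small white ring flat and centred on top of it (set the rings down, do not drop them), then take the orange-handled reference probe out of its stand and lower its rod upright through the middle of the white ring, without touching the rings or the bath, until the red mark on the rod is level with the top of the white ring. Finish while still holding the probe there, steady, upright and centred in the hole; leave everything else on the bench as it is.

Things in the scene. Friction and masses are not known exactly. Their poses are not given: they have to be found in the camera images.
- bath: compact circulating thermostat bath, fixed: blue tank 260 (x) x 380 (y) mm with a flat metal lid whose top is 135 mm above the bench; white thermostat head on the lid at its +y end (y from +97 mm, its top 235 mm above the bench) and two red-capped ports at x = +-70, y = +35 mm (37 mm high). Origin: centre of the underside, z up. The tank is hollow, its floor 20 mm above the bench
- port (a point): centre of the open round port in the bath's lid, at the level of the lid's top surface, z up; bath x = 0, y = -100 mm; opening 50 mm in diameter, lid 5 mm thick; nothing else stands on the lid within 100 mm
- ring_wide: loose wide reducing ring, blue plastic, flat: 68 mm outside, 34 mm hole, 8 mm thick, about 45 g; origin at the centre of its underside, z up; lies on the mat
- ring_small: loose small reducing ring, white plastic, flat: 52 mm outside, 22 mm hole, 8 mm thick, about 32 g; origin at the centre of its underside, z up; lies on the mat
- probe: reference stick thermometer, about 110 g: straight steel rod 8 mm in diameter and 120 mm long, then a round orange handle 22 mm in diameter and 85 mm long above it. Origin at the rod's tip, z along the rod up to the handle; stands upright in its stand, hanging by the handle's shoulder
- probe_mark (a point): the red mark round the probe's rod, on its axis, 85 mm above the tip (a painted band 5 mm wide, hidden in the sleeve while the probe stands in its stand)
- probe_grip (a point): point on the probe's axis in the handle, 170 mm above the tip (50 mm above the handle's lower end), a good place to grip it from above
- stand: the probe's stand, heavy and fixed: round foot 72 mm in diameter, upright steel sleeve 32 mm in diameter, its top 140 mm above the bench, bore 14 mm; origin at the centre of its underside, z up
- mat: black bench mat, fixed, 250 x 250 mm, 3 mm thick, carrying the two rings, the cover and the vial, one near the middle of each quarter; origin at the centre of its underside
- cover: bystander: grey blank cover disc 68 mm in diameter, 8 mm thick, with a black knob (28 mm high in all); on the mat; origin at its underside
- vial: bystander: small amber vial 28 mm in diameter, 52 mm high; on the mat; origin at its underside
- flask: bystander: clear bottle with a blue cap, 72 mm in diameter, 125 mm high; origin at its underside
- sample: bystander: amber sample bottle with a white cap, 48 mm in diameter, 85 mm high; origin at its underside
- beaker: bystander: open glass beaker, 72 mm in diameter, 90 mm high; origin at its underside
- tipbox: bystander: white box with a blue lid, 122 x 87 mm, 67 mm high; origin at its underside
- syringe: bystander: empty plastic syringe lying on the bench, about 150 mm long, 36 mm wide, 28 mm high; origin at its underside, x along it
There are look-alikes about, which are no part of the job. Of the things that look like the ring_wide, take the one that is nearest to the robot's base at the start.

How it is judged:
By the outcome, as a careful person would: the job done as asked, in the order asked, and still so for the second after the job is handed in, while the arm keeps its last pose, push and grip.
It also fails if it takes over 72 s, if anything falls off the work surface, if the arm or the gripper's body presses on something with over 40 N, if the wrist force passes 120 N, or if a joint passes its speed limit or range.

## Working session

There is one attempt and no reset: what is moved stays moved. The work goes in short steps, Python scripts to look and compute and a tool call to move; the robot and the scene stay as the last step left them, time stands still between calls to the robot, and variables do not carry over. Pictures are saved under pics/ and viewed, about 8 in all and at most 12, crops included, and the job is handed in when it is done.

Besides the shell and the picture viewer there is one more tool, called after "Emit:" as a command line: name --argument value ..., lists and objects as JSON in quotes. carry_out: Moves the arm, as the interface text tells. Shifts and turns lie within -1 to 1; 1 stands for 0.1 m of shift or 45 degrees of turn. Its arguments: {"type":"object","properties":{"steps":{"type":"array","items":{"type":"number"}},"grip_force":{"type":"number"}},"required":["steps"]}

```bash
ls; mkdir -p pics; cat > h.py <<'E'
import numpy as np, cv2
from cell import arm, get_image, camera_info
from scipy.spatial.transform import Rotation as Ro
def K(ci): return 200/np.tan(np.radians(ci['fovy'])/2)
def world(ci,u,v,d):
    f=K(ci); X=np.stack([(u-ci['cx'])/f*d,(v-ci['cy'])/f*d,d],-1)
    return (X-ci['t'])@np.array(ci['R'])
def onplane(ci,u,v,z):
    o=-np.array(ci['R']).T@ci['t']; p=world(ci,u,v,np.ones_like(np.asarray(u,float))); r=p-o
    return o+r*((z-o[2])/r[...,2])[...,None]
def wray(ci,u,v):
    f=K(ci);a=np.asarray(u,float)-ci['cx'];b=np.asarray(v,float)-ci['cy'];r=np.hypot(a,b)+1e-9;t=r/f
    return np.stack([a/r*np.sin(t),b/r*np.sin(t),np.cos(t)],-1)
def wplane(s,ci,u,v,z):
    T=np.array(ci['tool_from_camera']);R=Ro.from_rotvec(s['ee_rot']).as_matrix()
    o=R@T[:3,3]+s['position']; r=wray(ci,u,v)@(R@T[:3,:3]).T
    return o+r*((z-o[2])/r[...,2])[...,None]
def save(n,im): cv2.imwrite('pics/'+n+'.png',im[...,::-1])
E
python3 - <<'E'
from h import *
s=arm.observe(); print(s, arm.grip_point_offset)
print(Ro.from_rotvec(s['ee_rot']).as_matrix().round(3))
for n in ('scene','top','wrist'):
    im,d=get_image(n); save(n+'0',im); np.savez('pics/'+n+'0.npz',im=im,d=d); ci=camera_info(n); print(n,ci,K(ci))
E
```

```text
pics
{'clock': 0.0, 'joints': array([ 1.20636624,  0.43522159,  0.02499893,  1.57409598, -0.01161848,
        1.13397325, -0.07508524]), 'dq': array([-0.00019315, -0.002254  ,  0.00223309,  0.00100888, -0.00097404,
       -0.00152983,  0.0004193 ]), 'joint_efforts': array([-1.68240655e-03, -6.67851162e+01,  9.83690433e-01, -3.14450133e+01,
       -6.08453597e-02,  4.29234607e-02,  1.54226159e-04]), 'position': array([ 0.16158689, -0.60323022,  0.22594655]), 'ee_rot': array([-0.27438193,  2.08349598, -2.0803127 ]), 'force': array([-0.22105833, -0.75181532, -0.01895853]), 'ft_torque': array([ 0.00682815, -0.0373414 ,  0.05701849]), 'width': 1.000169359957154} 0.0188
[[-0.966 -0.001  0.259]
 [-0.259  0.001 -0.966]
 [ 0.    -1.    -0.002]]
scene {'fovy': 55.69796257595642, 'cx': 317.7225669916601, 'cy': 205.55905755447688, 'R': array([[-0.46396847,  0.88575905,  0.01281278],
       [ 0.55420716,  0.30152152, -0.77584741],
       [-0.69107719, -0.3528678 , -0.63079049]]), 't': array([ 0.29119889, -0.16063609,  1.46094159])} 378.5489848543559
top {'fovy': 50.56122785073166, 'cx': 315.50416644408557, 'cy': 195.4913586914417, 'R': array([[-0.00705392, -0.99966881,  0.02474886],
       [-0.99814609,  0.00554263, -0.06061079],
       [ 0.06045354, -0.02513052, -0.99785461]]), 't': array([-0.06937515,  0.53269661,  1.24293438])} 423.47405839311887
wrist {'fovy': 65.70646984690485, 'cx': 315.30575725764345, 'cy': 199.57875662866542, 'tool_from_camera': array([[ 8.53641455e-04,  9.58786077e-01,  2.84127664e-01,
        -7.73925557e-02],
       [-2.25379927e-04, -2.84127576e-01,  9.58786457e-01,
        -1.58520913e-01],
       [ 9.99999610e-01, -8.82496538e-04, -2.64519414e-05,
         4.17235529e-04],
       [ 0.00000000e+00,  0.00000000e+00,  0.00000000e+00,
         1.00000000e+00]])} 309.70691628693146
```

View pics/top0.png

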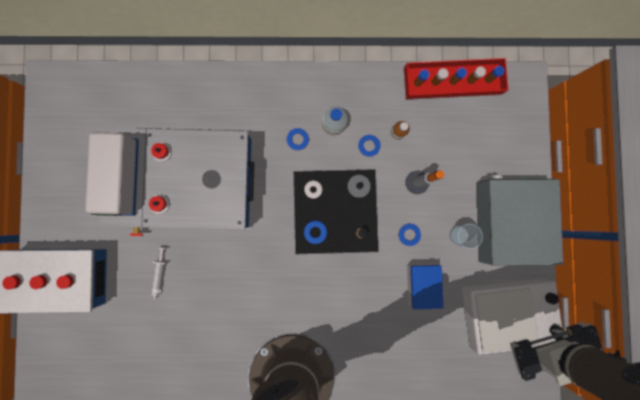

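View pics/scene0.png

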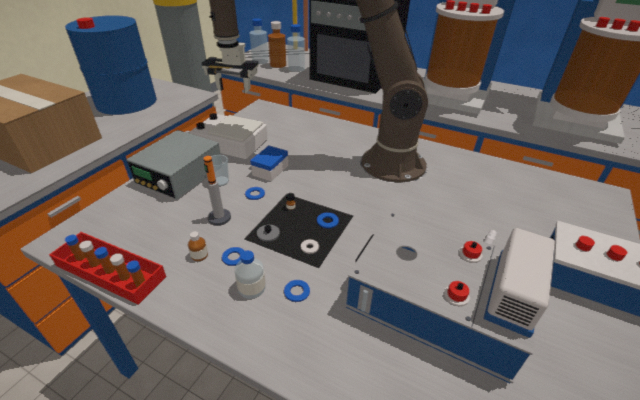

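Top view: the blue rings are at (298,139), (369,146), (315,232) and (409,234). The only one on the mat, and the nearest to the base (~(290,375)), is (315,232). The white ring is at (313,189), the port at (211,179), and the probe top at (436,175) with its stand at about (417,182). Next I'll measure these.

```bash
python3 - <<'E'
from h import *
z=np.load('pics/top0.npz');im=z['im'];d=z['d'];ci=camera_info('top')
sc=np.load('pics/scene0.npz');cs=camera_info('scene')
hsv=cv2.cvtColor(im,cv2.COLOR_RGB2HSV)
def comps(m,zz,amin=80):
    n,l,st,c=cv2.connectedComponentsWithStats(m.astype(np.uint8))
    for i in range(1,n):
        if st[i,4]<amin: continue
        cn,_=cv2.findContours((l==i).astype(np.uint8),cv2.RETR_EXTERNAL,cv2.CHAIN_APPROX_NONE)
        h=cn[0][:,0,:].astype(float); P=onplane(ci,h[:,0],h[:,1],zz)
        (x,y),r=cv2.minEnclosingCircle(P[:,:2].astype(np.float32))
        dd=d[l==i];v,u=np.nonzero(l==i);W=world(ci,u,v,dd)
        print(c[i].round(1),st[i].tolist(),'c',round(x,4),round(y,4),'R',round(r,4),'zmed',np.median(W[:,2]).round(4),'dist',np.hypot(x,y).round(3))
H,S,V=[hsv[...,k].astype(int) for k in range(3)]
print('blue');comps((H>100)&(H<125)&(S>130)&(V>60),.011)
print('white on mat');m=(V>150)&(S<40);w=np.zeros_like(m);w[172:250,298:375]=1;comps(m&w,.011,20)
print('orange');w[:]=0;w[160:200,400:450]=1;comps((H<18)&(S>150)&w,.225,10)
# port
w[:]=0;w[150:215,180:240]=1;comps((V<120)&w,.135,50)
# depths near lid
v,u=np.mgrid[140:220:20,170:240:20];print(world(ci,u,v,d[v,u])[...,2].round(3))
E
```

```text
blue
[335.9 114. ] [331, 109, 11, 11, 97] c 0.7794 -0.1363 R 0.017 zmed 0.1253 dist 0.791
[297.2 138.8] [287, 129, 22, 21, 231] c 0.7046 -0.0195 R 0.0321 zmed 0.0089 dist 0.705
[369.1 145.1] [359, 135, 21, 21, 230] c 0.684 -0.2357 R 0.0318 zmed 0.0082 dist 0.724
[315.  231.9] [303, 220, 25, 25, 403] c 0.4239 -0.0707 R 0.0363 zmed 0.0103 dist 0.43
[409.2 234.1] [399, 224, 21, 21, 234] c 0.4149 -0.3529 R 0.0319 zmed 0.0083 dist 0.545
[582.6 234.1] [563, 232, 39, 5, 129] c 0.4116 -0.8772 R 0.0584 zmed -0.2378 dist 0.969
[426.4 286.7] [411, 266, 32, 43, 1283] c 0.2601 -0.4021 R 0.0747 zmed 0.0671 dist 0.479
white on mat
[312.8 189.2] [305, 181, 17, 17, 167] c 0.5518 -0.0653 R 0.0246 zmed 0.0113 dist 0.556
orange
[435.6 175.3] [428, 171, 16, 10, 103] c 0.5682 -0.3689 R 0.0202 zmed 0.2194 dist 0.677
[211.  178.6] [202, 170, 19, 18, 271] c 0.5719 0.2107 R 0.025 zmed 0.0276 dist 0.609
[[0.136 0.138 0.139 0.137]
 [0.136 0.134 0.137 0.132]
 [0.132 0.137 0.029 0.138]
 [0.133 0.14  0.139 0.136]]
```

```bash
python3 - <<'E'
import cv2,numpy as np
a=cv2.imread('pics/top0.png');b=cv2.imread('pics/scene0.png')
A=cv2.resize(a[110:270,280:450],None,fx=3,fy=3,interpolation=2);B=cv2.resize(b[140:310,180:340],(480,480))[:480,:290]
cv2.imwrite('pics/c1.png',np.hstack([A,B]))
E
```

```text
(no output)
```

View pics/c1.png

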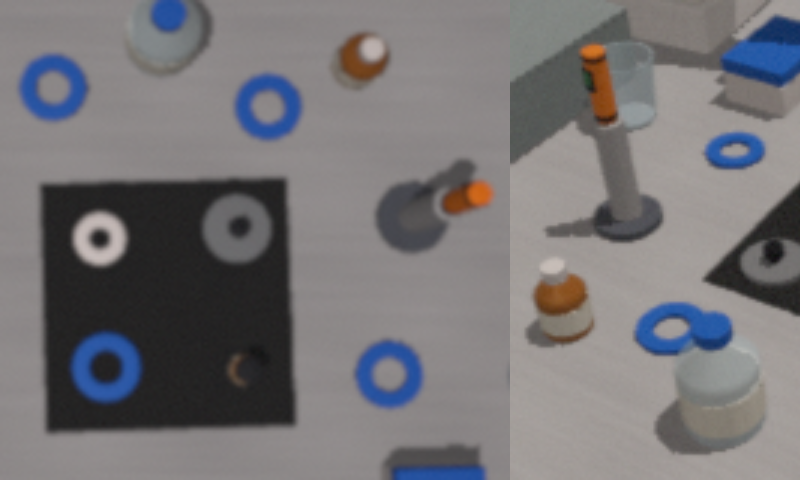

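The crop shows the mat ring (crop (107,368)) is the widest blue one (R≈35 mm against 32 for the others). It is also nearest to the base, so it is the one to take. The white ring is at (100,238) in the crop and the probe stands upright at the right. Moving to hover.

Emit:
carry_out --steps '[1,0.1,0.2,0,0,1,0.25,0.5,0,0,1,0.44,0.89,0,0]' --grip_force 20

```text
clock: 0.45
position: [0.2052, -0.5146, 0.2262]
ee_rot: [-0.272, 2.083, -2.083]
force: [1.0, -0.1, 0.9]
width: 1.001
```

Emit:
carry_out --steps '[1,0.15,0.3,0,0,1,0.3,0.6,0,0,1,0.44,0.89,0,0]'

```text
clock: 0.75
position: [0.2502, -0.4242, 0.2266]
ee_rot: [-0.274, 2.082, -2.081]
force: [0.8, -0.9, 0.9]
width: 1.0
```

Emit:
carry_out --steps '[1,0.15,0.3,0,0,1,0.3,0.6,0,0,1,0.44,0.89,0,0]'

```text
clock: 1.05
position: [0.2941, -0.3352, 0.2267]
ee_rot: [-0.274, 2.082, -2.082]
force: [-0.4, 0.9, 0.3]
width: 1.004
```

Emit:
carry_out --steps '[1,0.15,0.3,0,0,1,0.3,0.6,0,0,1,0.44,0.89,0,0]'

```text
clock: 1.35
position: [0.3381, -0.2463, 0.2267]
ee_rot: [-0.274, 2.082, -2.082]
force: [0.8, 0.2, -0.1]
width: 0.998
```

Emit:
carry_out --steps '[1,0.15,0.3,0,0,1,0.3,0.6,0,0,1,0.44,0.89,0,0]'

```text
clock: 1.65
position: [0.3821, -0.1573, 0.2268]
ee_rot: [-0.274, 2.082, -2.082]
force: [0.8, -0.8, -1.2]
width: 0.999
```

Emit:
carry_out --steps '[1,0.15,0.3,0,0,1,0.3,0.6,0,0,1,0.44,0.89,0,0,1,0.44,0.89,0,0,1,0.44,0.89,0,0]'

```text
clock: 2.15
position: [0.4256, -0.0694, 0.2265]
ee_rot: [-0.276, 2.081, -2.081]
force: [-0.4, -1.1, -1.0]
width: 1.0
```

```bash
cat >> h.py <<'E'
def wcomps(mask,z,s,ci,amin=300):
    n,l,st,c=cv2.connectedComponentsWithStats(mask.astype(np.uint8))
    for i in range(1,n):
        if st[i,4]<amin: continue
        cn,hi=cv2.findContours((l==i).astype(np.uint8),cv2.RETR_CCOMP,cv2.CHAIN_APPROX_NONE)
        for k in cn:
            if len(k)<30: continue
            h=k[:,0,:].astype(float);P=wplane(s,ci,h[:,0],h[:,1],z)[:,:2]
            (x,y),(a,b),_=cv2.fitEllipse(P.astype(np.float32)*1000)
            print('px',h.mean(0).round(0),'ctr',round(x/1000,4),round(y/1000,4),'diam',round(a,1),round(b,1))
def wlook(n):
    s=arm.observe(); im,d=get_image('wrist'); ci=camera_info('wrist'); save(n,im); np.savez('pics/'+n,im=im,d=d)
    hsv=cv2.cvtColor(im,cv2.COLOR_RGB2HSV).astype(int); print('tcp',np.round(s['position'],4))
    return s,im,d,ci,hsv[...,0],hsv[...,1],hsv[...,2]
E
python3 - <<'E'
from h import *
s,im,d,ci,H,S,V=wlook('w1')
wcomps((H>100)&(H<125)&(S>130)&(V>50),.011,s,ci)
wcomps((S<60)&(V>130),.011,s,ci)
E
```

```text
tcp [ 0.4256 -0.0694  0.2265]
px [164.  58.] ctr 0.5092 0.1632 diam 75.1 214.3
px [486.  27.] ctr 0.6829 -0.2359 diam 65.1 68.1
px [486.  27.] ctr 0.6825 -0.2355 diam 31.4 34.8
px [317. 174.] ctr 0.4249 -0.0726 diam 67.5 68.1
px [317. 174.] ctr 0.4253 -0.0724 diam 32.5 33.6
px [497. 228.] ctr 0.4212 -0.3493 diam 50.9 68.1
px [629. 374.] ctr -0.0037 -1.4504 diam 171.2 844.7
px [ 34. 374.] ctr -0.3406 0.5916 diam 151.2 324.6
px [280. 140.] ctr 0.3722 0.1435 diam 605.7 1465.5
px [ 44. 184.] ctr 0.296 0.3723 diam 23.9 97.1
px [ 47. 147.] ctr 0.3662 0.3648 diam 43.0 53.1
px [566. 141.] ctr 0.5851 -0.4323 diam 72.7 227.5
px [112. 119.] ctr 0.4328 0.2251 diam 16.8 19.8
px [10. 56.] ctr 0.5106 0.5309 diam 62.0 72.1
px [532.  32.] ctr 0.7244 -0.3248 diam 46.1 51.5
px [555.  25.] ctr 0.75 -0.3555 diam 57.4 64.2
px [486.  27.] ctr 0.683 -0.236 diam 68.4 72.2
px [486.  27.] ctr 0.6825 -0.2356 diam 27.6 31.2
px [341.  73.] ctr 0.5526 -0.067 diam 50.6 50.8
px [341.  73.] ctr 0.5522 -0.0669 diam 22.1 22.6
px [619. 311.] ctr 0.1989 -1.0212 diam 252.9 838.3
px [426. 252.] ctr 0.357 -0.2537 diam 31.0 92.6
px [576. 249.] ctr 0.4245 -0.5618 diam 25.1 204.5
px [285. 313.] ctr 0.2029 -0.0649 diam 63.5 272.1
px [175. 379.] ctr -0.0363 0.0876 diam 57.7 351.3
px [ 16. 385.] ctr -0.6442 0.8338 diam 203.2 513.9
```

View pics/w1.png

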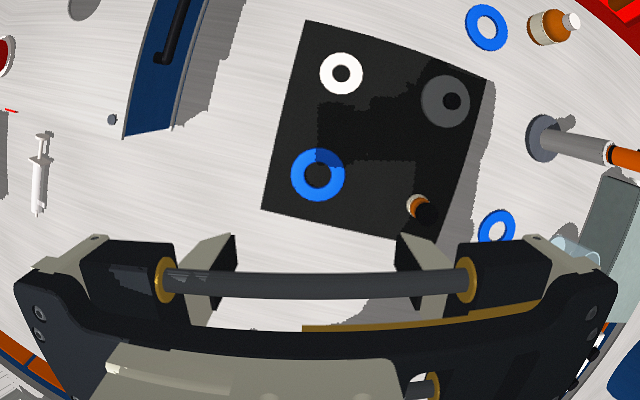

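The wrist view shows the blue ring at (317,174), centred between the fingers, with the white ring at (341,73) and the vial at (418,205) clear of the fingers. Descending and grasping.

Emit:
carry_out --steps '[1,0,-0.02,-0.3,0,1,-0.01,-0.03,-0.7,0,1,-0.01,-0.03,-1,0]'

```text
clock: 2.5
position: [0.4235, -0.0744, 0.1252]
ee_rot: [-0.272, 2.083, -2.084]
force: [0.5, -0.1, 0.4]
width: 1.0
```

Emit:
carry_out --steps '[1,0,0,-0.3,0,1,0,0,-0.6,0,1,0,0,-0.85,0,1,0,0,-1,0]'

```text
clock: 2.9
position: [0.4232, -0.0743, 0.025]
ee_rot: [-0.275, 2.084, -2.084]
force: [-0.5, -0.0, 0.3]
width: 1.001
```

Emit:
carry_out --steps '[1,0,0,-0.1,0,1,0,0,-0.21,0,1,0,0,-0.21,0]'

```text
clock: 3.2
position: [0.4242, -0.0732, 0.005]
ee_rot: [-0.275, 2.083, -2.083]
force: [-0.5, 0.2, -0.4]
width: 1.0
```

Emit:
carry_out --steps '[0.65,0,0,0,0,0.65,0,0,0,0,0.65,0,0,0,0,0.65,0,0,0,0,0.65,0,0,0,0,0.65,0,0,0,0,0.65,0,0,0,0,0.65,0,0,0,0]'

```text
clock: 4.0
position: [0.4251, -0.0728, 0.0062]
ee_rot: [-0.273, 2.081, -2.082]
force: [-0.2, -0.2, 6.9]
width: 0.735
```

Emit:
carry_out --steps '[0.65,0,0,0.1,0,0.65,0,0,0.4,0,0.65,0,0,0.7,0,0.65,0,0,1,0]'

```text
clock: 4.4
position: [0.4242, -0.0725, 0.1073]
ee_rot: [-0.275, 2.082, -2.081]
force: [0.8, -0.8, -0.2]
width: 0.734
```

Emit:
carry_out --steps '[0.65,0,0,0.4,0,0.65,0,0,0.8,0,0.65,0,0,1,0,0.65,0,0,1,0]'

```text
clock: 4.8
position: [0.4262, -0.0727, 0.2091]
ee_rot: [-0.268, 2.078, -2.081]
force: [0.1, 0.4, -1.2]
width: 0.731
```

Emit:
carry_out --steps '[0.65,0.15,0.28,0,0,0.65,0.3,0.56,0,0,0.65,0.4,0.76,0,0,0.65,0.5,0.96,0,0]'

```text
clock: 5.2
position: [0.4742, 0.0243, 0.2048]
ee_rot: [-0.277, 2.083, -2.082]
force: [0.4, -0.6, -0.3]
width: 0.729
```

Emit:
carry_out --steps '[0.65,0.15,0.28,0,0,0.65,0.3,0.56,0,0,0.65,0.4,0.76,0,0,0.65,0.5,0.96,0,0,0.65,0.5,0.96,0,0]'

```text
clock: 5.7
position: [0.5245, 0.1225, 0.2047]
ee_rot: [-0.279, 2.082, -2.078]
force: [-0.3, 0.3, -0.1]
width: 0.735
```

```bash
python3 - <<'E'
from h import *
s,im,d,ci,H,S,V=wlook('w2'); print(s['force'],s['width'])
p=s['position']
wcomps((H>100)&(H<125)&(S>130)&(V>50),p[2]+.005,s,ci)
print('dark lid hole at .135');wcomps((V<110)&(S<80),.135,s,ci)
E
```

```text
tcp [0.5245 0.1225 0.2047]
[-0.25341234  0.32242266 -0.05576664] 0.7349805458348035
px [40. 93.] ctr 0.5741 0.3303 diam 16.8 234.6
px [466.  70.] ctr 0.6451 0.0721 diam 28.5 29.2
px [467.  70.] ctr 0.645 0.0723 diam 14.0 15.1
px [597.  68.] ctr 0.6948 -0.0286 diam 20.8 31.2
px [573. 143.] ctr 0.6364 -0.021 diam 28.5 30.7
px [574. 143.] ctr 0.6363 -0.0208 diam 12.9 14.8
px [ 27. 232.] ctr 0.4662 0.3446 diam 61.7 92.9
px [315. 240.] ctr 0.5321 0.1242 diam 49.5 65.3
px [ 22. 383.] ctr 0.1835 0.4701 diam 36.0 132.7
dark lid hole at .135
px [18. 93.] ctr 0.611 0.4795 diam 92.0 313.3
px [54. 90.] ctr 0.5718 0.3967 diam 26.6 207.7
px [329. 251.] ctr 0.3952 0.0348 diam 436.8 944.2
px [262. 380.] ctr 0.3195 0.1276 diam 7.3 22.0
px [300. 374.] ctr 0.3424 0.0897 diam 7.0 17.0
px [367. 371.] ctr 0.3645 0.0217 diam 10.7 15.2
px [273. 369.] ctr 0.3427 0.1189 diam 8.3 12.5
px [376. 363.] ctr 0.3764 0.019 diam 24.1 31.4
px [162. 360.] ctr 0.3004 0.2455 diam 13.0 20.3
px [148. 360.] ctr 0.292 0.2626 diam 9.5 22.6
px [290. 364.] ctr 0.3548 0.1027 diam 24.2 150.5
px [178. 367.] ctr 0.2845 0.2306 diam 73.0 197.2
px [609. 332.] ctr 0.4506 -0.3841 diam 59.8 104.1
px [374. 317.] ctr 0.428 0.0828 diam 42.6 367.9
px [ 51. 271.] ctr 0.368 0.4017 diam 7.3 27.6
px [432. 282.] ctr 0.4851 0.0024 diam 20.5 56.5
px [198. 282.] ctr 0.4292 0.2058 diam 20.4 56.6
px [ 54. 262.] ctr 0.3841 0.3929 diam 9.6 21.9
px [ 64. 259.] ctr 0.3961 0.3736 diam 10.1 30.1
px [537. 216.] ctr 0.5747 -0.0832 diam 40.1 45.6
px [462. 196.] ctr 0.5691 0.0076 diam 33.7 35.6
px [222. 124.] ctr 0.5722 0.2083 diam 48.3 48.5
px [ 16. 389.] ctr -0.114 0.6916 diam 92.9 261.3
```

View pics/w2.png

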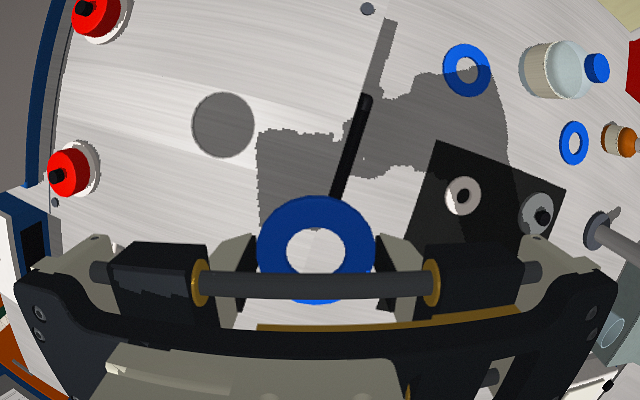

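The ring is held flat at (315,250), partly hidden by the gripper bar. The port is at (222,124). I'll fit the ring's hole rim in the hand with its known radius.

```bash
cat >> h.py <<'E'
from scipy.optimize import least_squares
def inhand(s,im,ci,mask,ztop,r,box,R):
    """centre of held ring from the hole's rim next the camera (upper in the picture), and outer rim lower"""
    u0,u1,v0,v1=box; m=np.zeros(mask.shape,np.uint8); m[v0:v1,u0:u1]=mask[v0:v1,u0:u1]
    pts=[];out=[]
    for u in range(u0,u1):
        col=np.nonzero(m[:,u])[0]
        if len(col)<3: continue
        out.append((u,col[0]))
        gaps=np.nonzero(np.diff(col)>4)[0]
        if len(gaps): pts.append((u,col[gaps[0]]+.5))
    pts=np.array(pts,float); 
    # keep central 70 % of the columns
    a,b=np.percentile(pts[:,0],[12,88]); q=pts[(pts[:,0]>=a)&(pts[:,0]<=b)]
    P=wplane(s,ci,q[:,0],q[:,1],ztop)[:,:2]
    p=s['position'][:2]
    f=least_squares(lambda c:np.hypot(*(P-c).T)-r,p,loss='soft_l1',f_scale=.0005)
    res=np.hypot(*(P-f.x).T)-r
    f2=least_squares(lambda c:np.hypot(*(P-c[:2]).T)-c[2],[*f.x,r])
    o=np.array(out,float); o=o[(o[:,0]>u0+15)&(o[:,0]<u1-15)]; O=wplane(s,ci,o[:,0],o[:,1],ztop-.008)[:,:2]
    g=least_squares(lambda c:np.hypot(*(O-c).T)-R,p,loss='soft_l1',f_scale=.0005)
    Rt=Ro.from_rotvec(s['ee_rot']).as_matrix()
    for n,c in (('hole',f.x),('outer(bottom)',g.x)):
        e=np.append(c-p,0); print(n,'ctr',c.round(4),'off world',e[:2].round(4),'off tool x,z',(Rt.T@e)[[0,2]].round(4))
    print('rms',res.std().round(5),len(P),'free r',f2.x.round(4))
E
python3 - <<'E'
from h import *
z=np.load('pics/w2.npz');im=z['im'];d=z['d'];ci=camera_info('wrist');s=arm.observe()
hsv=cv2.cvtColor(im,cv2.COLOR_RGB2HSV).astype(int);H,S,V=[hsv[...,k] for k in range(3)]
B=(H>100)&(H<125)&(S>130)&(V>50)
print(s['position'])
inhand(s,im,ci,B,s['position'][2]+.005,.017,(255,375,190,310),.034)
E
```

```text
[0.52401097 0.12059175 0.20462562]
hole ctr [0.5241 0.1202] off world [ 0.0001 -0.0004] off tool x,z [0.0001 0.0004]
outer(bottom) ctr [0.522  0.1198] off world [-0.002  -0.0008] off tool x,z [0.0021 0.0003]
rms 0.00022 45 free r [0.5229 0.1199 0.0181]
```

Emit:
carry_out --steps '[0.65,0.16,0.3,0,0,0.65,0.32,0.6,0,0,0.65,0.48,0.86,0,0,0.65,0.48,0.86,0,0,0.65,0.48,0.86,0,0,0.65,0.48,0.86,0,0,0.65,0.48,0.86,0,0]'

```text
clock: 6.45
position: [0.5724, 0.2036, 0.2057]
ee_rot: [-0.273, 2.082, -2.084]
force: [-0.1, 0.5, -0.2]
width: 0.73
```

```bash
python3 - <<'E'
from h import *
ps=[]
for k in range(5):
    ps.append(np.r_[arm.observe()['position'],arm.observe()['ee_rot']]); im,d=get_image('wrist')
ps=np.array(ps);print(ps.round(4))
s=arm.observe(); s['position']=ps[:,:3].mean(0); s['ee_rot']=ps[:,3:].mean(0)
ci=camera_info('wrist');save('w3',im);np.savez('pics/w3',im=im,d=d)
hsv=cv2.cvtColor(im,cv2.COLOR_RGB2HSV).astype(int);H,S,V=[hsv[...,k] for k in range(3)]
B=(H>100)&(H<125)&(S>130)&(V>50)
inhand(s,im,ci,B,s['position'][2]+.005,.017,(255,375,190,310),.034)
wcomps((V<125)&(S<80),.135,s,ci,1000)
E
```

```text
[[ 0.5724  0.2036  0.2057 -0.2729  2.0818 -2.084 ]
 [ 0.5725  0.2038  0.2058 -0.2727  2.0819 -2.0836]
 [ 0.5726  0.2041  0.2059 -0.2727  2.0818 -2.0831]
 [ 0.5727  0.2044  0.2059 -0.2729  2.0818 -2.0827]
 [ 0.5727  0.2046  0.2059 -0.2731  2.0818 -2.0824]]
hole ctr [0.5725 0.2037] off world [-0.     -0.0004] off tool x,z [0.0002 0.0004]
outer(bottom) ctr [0.5707 0.2032] off world [-0.0019 -0.0009] off tool x,z [0.0021 0.0004]
rms 0.00017 45 free r [0.5728 0.2037 0.0167]
px [296. 226.] ctr 0.4518 0.1503 diam 461.2 1264.1
px [114. 368.] ctr 0.2894 0.404 diam 22.9 44.8
px [586. 362.] ctr 0.427 -0.3019 diam 27.0 62.1
px [376. 316.] ctr 0.476 0.1612 diam 42.9 364.5
px [616. 292.] ctr 0.5574 -0.2378 diam 46.0 101.4
px [198. 282.] ctr 0.4775 0.288 diam 21.1 56.6
px [432. 281.] ctr 0.5321 0.0833 diam 20.7 57.3
px [497. 235.] ctr 0.5909 0.0352 diam 22.5 33.4
px [ 94. 127.] ctr 0.5977 0.4189 diam 36.7 213.7
```

View pics/w3.png

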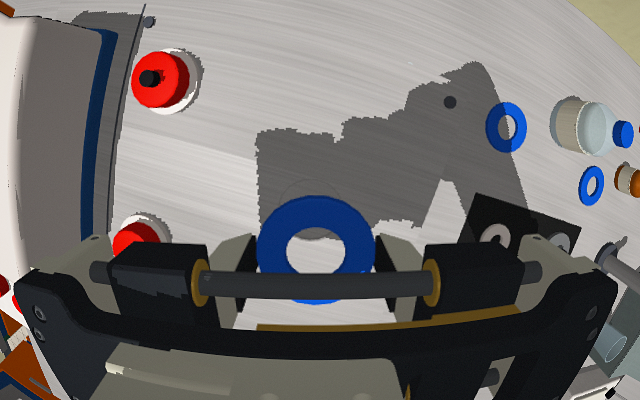

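The held ring is at (315,250), and the port's far rim shows faintly around (310,180) in the shadow. The depth image should separate hole from lid.

```bash
cat >> h.py <<'E'
def wpoints(s,ci,d):
    v,u=np.mgrid[0:400,0:640]; r=wray(ci,u,v); X=r/r[...,2:]*d[...,None]
    T=np.array(ci['tool_from_camera']);R=Ro.from_rotvec(s['ee_rot']).as_matrix()
    return (X@T[:3,:3].T+T[:3,3])@R.T+s['position']
def rim(s,ci,d,box,zl=.135,r=.025,dz=.03):
    """fit known-radius circle at lid level to edge of pixels that see below the lid, edges towards the lid only"""
    Z=wpoints(s,ci,d)[...,2]; u0,u1,v0,v1=box
    low=(Z<zl-dz)&(d>0); lid=(abs(Z-zl)<.012); k=np.ones((3,3),np.uint8)
    e=low&(cv2.dilate(lid.astype(np.uint8),k)>0); m=np.zeros_like(e); m[v0:v1,u0:u1]=1
    v,u=np.nonzero(e&m); P=wplane(s,ci,u,v,zl)[:,:2]
    f=least_squares(lambda c:np.hypot(*(P-c).T)-r,P.mean(0),loss='soft_l1',f_scale=.0007)
    print('rim n',len(P),'rows',v.min(),v.max(),'ctr',f.x.round(4),'rel tcp',(f.x-s['position'][:2]).round(4),'res',np.abs(f.fun).mean().round(5)); return Z
E
python3 - <<'E'
from h import *
s=arm.observe();ci=camera_info('wrist')
print(s['position'])
z=np.load('pics/w3.npz');Z=rim(s,ci,z['d'],(250,380,150,300))
print(Z[165:265:8,310].round(3)); print('ring top z',np.median(Z[205:218,300:330]),'tcp',s['position'][2])
z=np.load('pics/w2.npz');s['position']=np.array([.5246,.1203,.2046]);Z=rim(s,ci,z['d'],(180,270,80,170)); 
E
```

```text
[0.57269334 0.20481506 0.20586883]
rim n 147 rows 180 237 ctr [0.5721 0.2084] rel tcp [-0.0006  0.0035] res 0.00119
[0.135 0.134 0.028 0.027 0.208 0.211 0.21  0.211 0.027 0.027 0.135 0.135
 0.136]
ring top z 0.21089872417294986 tcp 0.20586882573968535
rim n 243 rows 92 156 ctr [0.5732 0.2045] rel tcp [0.0486 0.0842] res 0.00139
```

```bash
cat >> h.py <<'E'
def rim2(s,ci,d,box,vsplit,zl=.135,r=.025):
    Z=wpoints(s,ci,d)[...,2]; u0,u1,v0,v1=box
    low=((Z<zl-.02)&(d>0)).astype(np.uint8); lid=(abs(Z-zl)<.015)
    up=[];dn=[];k=np.ones((3,3),np.uint8)
    for u in range(u0,u1):
        c=low[v0:v1,u]; L=lid[v0:v1,u]
        for i in range(1,len(c)):
            if c[i] and not c[i-1] and L[i-1] and i+v0<vsplit: up.append((u,v0+i-.5))
            if not c[i] and c[i-1] and L[i] and i+v0>=vsplit: dn.append((u,v0+i-.5))
    up=np.array(up,float).reshape(-1,2);dn=np.array(dn,float).reshape(-1,2)
    A=wplane(s,ci,up[:,0],up[:,1],zl)[:,:2];B=wplane(s,ci,dn[:,0],dn[:,1],zl-.005)[:,:2]
    for n,P in (('up',A),('dn',B),('both',np.vstack([A,B]))):
        if len(P)<5: print(n,'few');continue
        f=least_squares(lambda c:np.hypot(*(P-c).T)-r,P.mean(0)+[-.01,0] if n=='up' else P.mean(0),loss='soft_l1',f_scale=.0005)
        print(n,len(P),'ctr',f.x.round(4),'rel tcp',(f.x-s['position'][:2]).round(4),'res',np.abs(np.hypot(*(P-f.x).T)-r).mean().round(5))
E
python3 - <<'E'
from h import *
s=arm.observe();ci=camera_info('wrist')
z=np.load('pics/w3.npz');rim2(s,ci,z['d'],(250,380,150,300),205)
z=np.load('pics/w2.npz');s['position']=np.array([.5246,.1203,.2046]);rim2(s,ci,z['d'],(180,270,80,170),125)
E
python3 - <<'E'
import sys;sys.path.insert(0,'.');import os;os.chdir('.')
from h import *
z=np.load('pics/w3.npz');d=z['d'];D=np.clip((d-.1)/.3*255,0,255).astype(np.uint8)
a=cv2.resize(z['im'][170:270,245:385],None,fx=4,fy=4,interpolation=0)[...,::-1]
b=cv2.cvtColor(cv2.resize(D[170:270,245:385],None,fx=4,fy=4,interpolation=0)[:150],cv2.COLOR_GRAY2BGR)
cv2.imwrite('pics/c2.png',np.vstack([a,b]))
E
```

```text
up 59 ctr [0.5721 0.2084] rel tcp [-0.0006  0.0036] res 0.00029
dn 35 ctr [0.5268 0.1924] rel tcp [-0.0459 -0.0124] res 0.00215
both 94 ctr [0.572  0.2084] rel tcp [-0.0007  0.0036] res 0.00028
up 57 ctr [0.5723 0.2045] rel tcp [0.0477 0.0842] res 0.00037
dn 60 ctr [0.573  0.2059] rel tcp [0.0484 0.0856] res 0.00026
both 117 ctr [0.5727 0.2054] rel tcp [0.0481 0.0851] res 0.00051
```

View pics/c2.png

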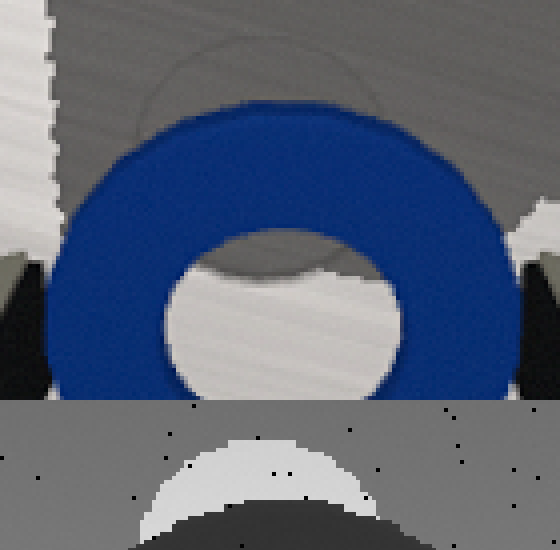

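The crop confirms the port circle (crop centre ~x=262) sits about 4 mm towards +y from the ring centre (x=282), which agrees with the fit. I'll correct and descend partway.

Emit:
carry_out --steps '[0.65,-0.005,0.035,-0.15,0,0.65,-0.005,0.035,-0.3,0,0.65,-0.005,0.035,-0.45,0,0.65,-0.005,0.035,-0.57,0,0.65,-0.005,0.035,-0.57,0,0.65,-0.005,0.035,-0.57,0,0.65,-0.005,0.035,-0.57,0,0.65,-0.005,0.035,-0.57,0,0.65,-0.005,0.035,-0.57,0,0.65,-0.005,0.035,-0.57,0]'

```text
clock: 7.7
position: [0.5724, 0.2088, 0.1491]
ee_rot: [-0.273, 2.082, -2.082]
force: [0.8, -0.8, -1.1]
width: 0.731
```

```bash
python3 - <<'E'
from h import *
ci=camera_info('wrist')
for k in range(4):
    s=arm.observe(); im,d=get_image('wrist'); print(s['position'].round(4))
np.savez('pics/w4',im=im,d=d)
hsv=cv2.cvtColor(im,cv2.COLOR_RGB2HSV).astype(int);H,S,V=[hsv[...,k] for k in range(3)]
B=(H>100)&(H<125)&(S>130)&(V>50)
inhand(s,im,ci,B,s['position'][2]+.005,.017,(255,375,190,310),.034)
rim2(s,ci,d,(250,380,150,300),205)
E
```

```text
[0.5724 0.2088 0.1491]
[0.5723 0.2088 0.149 ]
[0.5723 0.2087 0.1489]
[0.5723 0.2088 0.1489]
hole ctr [0.5722 0.2084] off world [-0.0001 -0.0004] off tool x,z [0.0002 0.0004]
outer(bottom) ctr [0.5703 0.2079] off world [-0.002  -0.0009] off tool x,z [0.0021 0.0004]
rms 0.00016 45 free r [0.5723 0.2084 0.0169]
up few
dn 46 ctr [0.572  0.2082] rel tcp [-0.0002 -0.0006] res 0.00049
both 46 ctr [0.572  0.2082] rel tcp [-0.0002 -0.0006] res 0.00049
```

Emit:
carry_out --steps '[0.65,0,0,-0.04,0,0.65,0,0,-0.08,0,0.65,0,0,-0.095,0,0.65,0,0,-0.1,0,0.65,0,0,-0.105,0,0.65,0,0,-0.105,0,0.65,0,0,-0.105,0]'

```text
clock: 8.6
position: [0.5723, 0.2088, 0.1384]
ee_rot: [-0.274, 2.082, -2.082]
force: [-1.6, -0.4, 1.3]
width: 0.732
```

Emit:
carry_out --steps '[0.65,0,0,-0.005,0,0.65,0,0,-0.01,0,0.65,0,0,-0.01,0,0.65,0,0,-0.01,0]'

```text
clock: 9.0
position: [0.5723, 0.2088, 0.1382]
ee_rot: [-0.273, 2.081, -2.082]
force: [-3.9, -2.8, 9.1]
width: 0.735
```

In contact with the lid. Releasing gently.

Emit:
carry_out --steps '[0.75,0,0,0.005,0,0.8,0,0,0.01,0,0.85,0,0,0.01,0,0.9,0,0,0.01,0,0.9,0,0,0.01,0,0.9,0,0,0.01,0,0.9,0,0,0.2,0,0.9,0,0,0.5,0,0.9,0,0,0.8,0,0.9,0,0,1,0]'

```text
clock: 10.0
position: [0.5727, 0.2092, 0.2394]
ee_rot: [-0.272, 2.082, -2.08]
force: [0.3, 0.9, 0.3]
width: 0.896
```

Emit:
carry_out --steps '[0.9,-0.15,-0.3,0,0,0.9,-0.3,-0.6,0,0,0.9,-0.4,-0.9,0,0,0.9,-0.4,-0.9,0,0,0.9,-0.4,-0.9,0,0,0.9,-0.4,-0.9,0,0]'

```text
clock: 10.6
position: [0.5325, 0.1199, 0.2374]
ee_rot: [-0.274, 2.082, -2.08]
force: [0.1, -0.1, 0.3]
width: 0.897
```

```bash
python3 - <<'E'
from h import *
for k in range(3): s,im,d,ci,H,S,V=wlook('w5')
wcomps((H>100)&(H<125)&(S>130)&(V>50),.143,s,ci)
rim2(s,ci,d,(150,300,60,200),125)
wcomps((S<60)&(V>130),.011,s,ci)
E
```

```text
tcp [0.5325 0.1199 0.2374]
tcp [0.5325 0.1201 0.2373]
tcp [0.5324 0.1201 0.2372]
px [60. 93.] ctr 0.5656 0.4113 diam 21.3 385.3
px [452.  77.] ctr 0.671 0.0356 diam 42.7 44.1
px [452.  77.] ctr 0.6709 0.0358 diam 21.5 22.8
px [574.  73.] ctr 0.7388 -0.1061 diam 29.6 43.0
px [227. 132.] ctr 0.5721 0.2076 diam 65.9 66.7
px [227. 132.] ctr 0.5722 0.2074 diam 32.8 34.1
px [558. 144.] ctr 0.6578 -0.1051 diam 42.8 45.7
px [558. 144.] ctr 0.6576 -0.1048 diam 19.6 22.2
px [ 38. 226.] ctr 0.411 0.4536 diam 95.6 113.1
px [ 29. 381.] ctr -0.0277 0.6274 diam 36.4 273.6
px [627. 389.] ctr 0.2247 -0.8756 diam 87.7 424.1
up 35 ctr [0.5622 0.2087] rel tcp [0.0299 0.0886] res 0.00098
dn 36 ctr [0.5791 0.2122] rel tcp [0.0468 0.092 ] res 0.00134
both 71 ctr [0.5684 0.2218] rel tcp [0.036  0.1016] res 0.00583
px [330. 136.] ctr 0.6198 0.0018 diam 420.0 1207.9
px [603. 140.] ctr 0.7371 -0.3591 diam 56.7 130.9
px [557. 143.] ctr 0.6843 -0.233 diam 69.2 75.3
px [230. 131.] ctr 0.5543 0.2422 diam 103.4 108.2
px [574.  73.] ctr 0.8073 -0.2347 diam 49.5 71.4
px [513.  70.] ctr 0.7554 -0.1295 diam 66.8 82.7
px [532.  62.] ctr 0.7822 -0.1422 diam 18.5 50.3
px [355.  28.] ctr 0.7228 0.1204 diam 16.9 17.3
px [450. 195.] ctr 0.5522 -0.0648 diam 45.3 47.1
px [ 19. 294.] ctr 0.0476 0.7141 diam 259.8 490.2
px [621. 351.] ctr 0.2256 -1.0243 diam 258.8 659.3
px [312. 313.] ctr 0.308 0.1002 diam 60.6 397.1
px [585. 380.] ctr 0.1408 -0.841 diam 146.7 223.5
px [ 15. 392.] ctr -0.6008 1.0858 diam 125.3 554.0
```

View pics/w5.png

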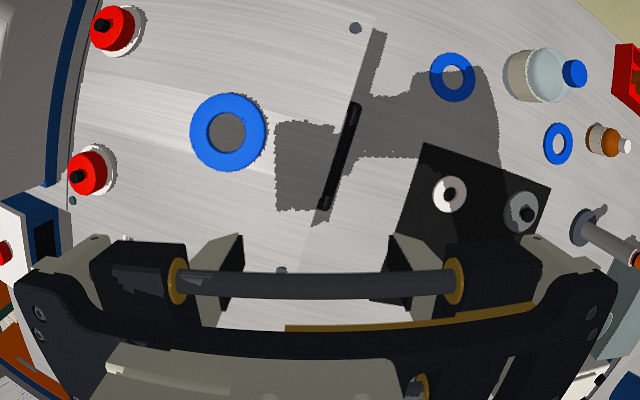

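The blue ring lies flat over the port at (227,132), its hole fully dark, so it is centred within about 1 mm. The white ring is at (450,193). Going there.

Emit:
carry_out --steps '[0.9,0.03,-0.3,0,0,0.9,0.06,-0.6,0,0,0.9,0.1,-0.94,0,0]'

```text
clock: 11.05
position: [0.5424, 0.0253, 0.2372]
ee_rot: [-0.277, 2.081, -2.08]
force: [0.6, -0.7, -0.1]
width: 0.9
```

Emit:
carry_out --steps '[0.8,0.03,-0.3,0,0,0.8,0.06,-0.6,0,0,0.8,0.1,-0.93,0,0,0.8,0.1,-0.93,-0.4,0,0.8,0.1,-0.93,-0.8,0,0.8,0.1,-0.93,-1,0,0.8,0.1,-0.93,-1,0,0.8,0.1,-0.93,-1,0,0.8,0.1,-0.93,-1,0]'

```text
clock: 11.95
position: [0.5535, -0.0678, 0.1388]
ee_rot: [-0.272, 2.08, -2.081]
force: [0.4, -0.5, 0.3]
width: 0.796
```

```bash
python3 - <<'E'
from h import *
for k in range(3): s,im,d,ci,H,S,V=wlook('w6')
wcomps((S<60)&(V>130),.011,s,ci)
E
```

```text
tcp [ 0.5535 -0.0678  0.1388]
tcp [ 0.5535 -0.0679  0.1388]
tcp [ 0.5533 -0.068   0.1387]
px [ 41. 205.] ctr 0.2702 0.4196 diam 396.9 930.3
px [338. 129.] ctr 0.6426 -0.2215 diam 371.6 746.1
px [585. 213.] ctr 0.6225 -0.4228 diam 19.1 28.7
px [160. 139.] ctr 0.5673 0.0967 diam 3.3 19.1
px [417. 139.] ctr 0.6297 -0.1487 diam 3.4 25.0
px [175. 118.] ctr 0.5913 0.0818 diam 6.7 34.8
px [179. 104.] ctr 0.6039 0.0846 diam 19.0 34.7
px [586. 113.] ctr 0.7409 -0.3662 diam 58.7 68.5
px [555. 109.] ctr 0.7238 -0.3162 diam 38.2 42.4
px [500. 116.] ctr 0.6843 -0.2347 diam 68.4 71.8
px [181.  74.] ctr 0.635 0.0894 diam 3.4 38.2
px [181.  65.] ctr 0.6435 0.0899 diam 7.1 55.9
px [308.  27.] ctr 0.704 -0.0222 diam 30.8 31.1
px [502. 116.] ctr 0.6839 -0.2341 diam 27.4 30.7
px [314. 192.] ctr 0.5527 -0.067 diam 50.4 51.5
px [314. 192.] ctr 0.5534 -0.0669 diam 22.0 22.5
px [424. 222.] ctr 0.5512 -0.1846 diam 20.1 57.3
px [407. 253.] ctr 0.5138 -0.1824 diam 27.1 62.2
px [222. 314.] ctr 0.3815 0.0004 diam 31.9 56.6
px [408. 310.] ctr 0.4444 -0.2115 diam 34.5 42.7
px [619. 368.] ctr 0.2685 -1.023 diam 214.4 732.6
px [249. 379.] ctr 0.2067 0.0697 diam 146.8 740.3
px [498. 377.] ctr 0.3327 -0.4325 diam 32.8 114.1
```

Emit:
carry_out --steps '[0.8,0,0.005,-0.3,0,0.8,-0.001,0.009,-0.6,0,0.8,-0.001,0.009,-0.85,0,0.8,-0.001,0.009,-1,0]'

```text
clock: 12.5
position: [0.5517, -0.0674, 0.0361]
ee_rot: [-0.275, 2.082, -2.082]
force: [0.7, 0.6, 0.0]
width: 0.801
```

Emit:
carry_out --steps '[0.8,0,0,-0.15,0,0.8,0,0,-0.25,0,0.8,0,0,-0.305,0,0.8,0,0,-0.305,0,0.8,0,0,-0.305,0,0.8,0,0,-0.305,0]'

```text
clock: 13.1
position: [0.5527, -0.0674, 0.0075]
ee_rot: [-0.273, 2.081, -2.082]
force: [0.1, 0.1, 0.1]
width: 0.802
```

Emit:
carry_out --steps '[0.6,0,0,0,0,0.55,0,0,0,0,0.48,0,0,0,0,0.48,0,0,0,0,0.48,0,0,0,0,0.48,0,0,0,0,0.48,0,0,0,0,0.48,0,0,0,0]'

```text
clock: 13.9
position: [0.5522, -0.0673, 0.0069]
ee_rot: [-0.274, 2.082, -2.082]
force: [-0.5, -0.5, 3.3]
width: 0.548
```

Emit:
carry_out --steps '[0.48,0,0,0.1,0,0.48,0,0,0.4,0,0.48,0,0,0.7,0,0.48,0,0,1,0]'

```text
clock: 14.3
position: [0.5518, -0.0671, 0.1082]
ee_rot: [-0.275, 2.082, -2.081]
force: [0.0, -0.2, -0.6]
width: 0.544
```

Emit:
carry_out --steps '[0.48,0,0,0.3,0,0.48,0,0,0.7,0,0.48,0,0,1,0]'

```text
clock: 14.6
position: [0.5523, -0.0671, 0.2096]
ee_rot: [-0.273, 2.081, -2.081]
force: [-0.0, -1.0, -0.1]
width: 0.552
```

Emit:
carry_out --steps '[0.48,0.02,0.3,0,0,0.48,0.04,0.6,0,0,0.48,0.06,0.9,0,0]'

```text
clock: 14.9
position: [0.558, 0.0235, 0.2076]
ee_rot: [-0.272, 2.082, -2.082]
force: [0.5, 0.5, 0.1]
width: 0.546
```

Emit:
carry_out --steps '[0.48,0.02,0.3,0,0,0.48,0.04,0.6,0,0,0.48,0.07,0.93,0,0]'

```text
clock: 15.2
position: [0.5648, 0.1164, 0.2072]
ee_rot: [-0.274, 2.082, -2.082]
force: [0.6, 0.1, -0.3]
width: 0.546
```

Emit:
carry_out --steps '[0.48,0.02,0.3,0,0,0.48,0.04,0.6,0,0,0.48,0.07,0.92,0,0,0.48,0.07,0.92,0,0,0.48,0.07,0.92,0,0,0.48,0.07,0.92,0,0,0.48,0.07,0.92,0,0,0.48,0.07,0.92,0,0]'

```text
clock: 16.0
position: [0.5723, 0.2065, 0.2069]
ee_rot: [-0.272, 2.082, -2.083]
force: [-0.6, 0.0, 0.2]
width: 0.546
```

```bash
python3 - <<'E'
from h import *
for k in range(3): s,im,d,ci,H,S,V=wlook('w7')
print(s['width'],s['force'])
Z=wpoints(s,ci,d)[...,2]; print(Z[150:290:7,315].round(3))
W=(S<70)&(V>60)&(abs(Z-s['position'][2])<.015)
inhand(s,im,ci,W,s['position'][2]+.004,.011,(270,360,190,310),.026)
B=(H>100)&(H<125)&(S>130)&(V>50)
wcomps(B,.143,s,ci,800)
save('c3',cv2.resize(im[150:300,215:415],None,fx=4,fy=4,interpolation=0))
E
```

```text
tcp [0.5723 0.2065 0.2069]
tcp [0.5723 0.2067 0.2069]
tcp [0.5723 0.2069 0.2068]
0.5451662393695177 [ 0.23400771 -0.5465511  -1.01404337]
[0.136 0.136 0.136 0.142 0.143 0.143 0.143 0.028 0.027 0.211 0.212 0.211
 0.209 0.145 0.143 0.135 0.135 0.21  0.287 0.29 ]
hole ctr [0.5732 0.2069] off world [ 0.001  -0.0001] off tool x,z [-0.0009  0.0003]
outer(bottom) ctr [0.5713 0.2064] off world [-0.0009 -0.0006] off tool x,z [0.0011 0.0003]
rms 0.0002 30 free r [0.5732 0.2069 0.0111]
px [ 97. 126.] ctr 0.5999 0.4133 diam 34.1 192.7
px [507. 127.] ctr 0.6832 0.0736 diam 40.9 42.8
px [507. 127.] ctr 0.6833 0.0738 diam 19.7 21.5
px [313. 198.] ctr 0.5762 0.2096 diam 56.8 62.7
```

View pics/c3.png

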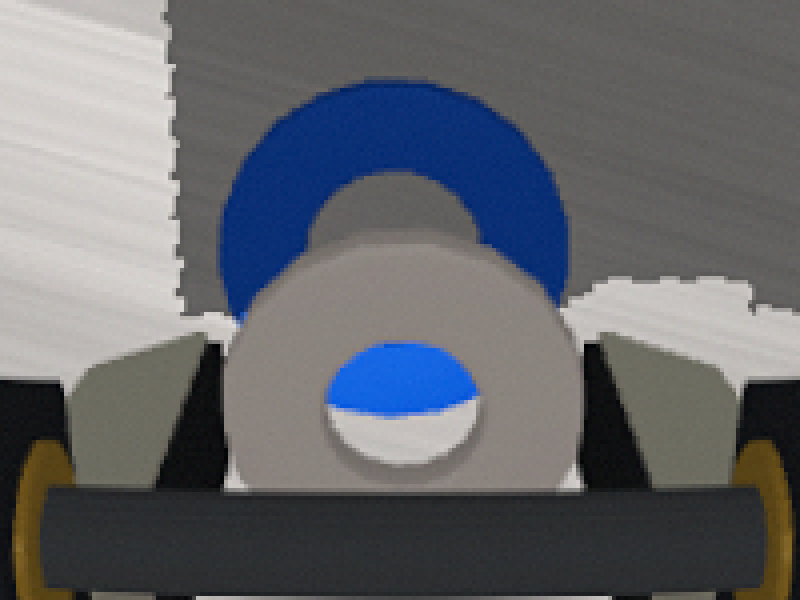

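The white ring is held flat with its hole at crop (403,405). The blue ring is behind at (395,~220), about 1–2 mm to the left. I'll fit the blue hole's upper rim in this view.

```bash
cat >> h.py <<'E'
def bluefit(s,ci,im,Z,box,zt=.143,zr=None):
    hsv=cv2.cvtColor(im,cv2.COLOR_RGB2HSV).astype(int)
    B=(hsv[...,0]>100)&(hsv[...,0]<125)&(hsv[...,1]>130)&(hsv[...,2]>50); u0,u1,v0,v1=box
    inn=[];out=[]
    for u in range(u0,u1):
        c=np.nonzero(B[v0:v1,u])[0]+v0
        if len(c)<4: continue
        run=np.split(c,np.nonzero(np.diff(c)>2)[0]+1)[0]; out.append((u,run[0]-.5)); w=run[-1]+2
        if Z[w,u]<.1: inn.append((u,run[-1]+.5))
    for n,q,r,zz in (('inner',inn,.017,zt),('outer',out,.034,zt-.008)):
        q=np.array(q,float);P=wplane(s,ci,q[:,0],q[:,1],zz)[:,:2]
        f=least_squares(lambda c:np.hypot(*(P-c).T)-r,P.mean(0)-[r*.7,0],loss='soft_l1',f_scale=.0005)
        print('blue',n,len(P),f.x.round(4),'res',np.abs(np.hypot(*(P-f.x).T)-r).mean().round(5))
E
python3 - <<'E'
from h import *
s=arm.observe();ci=camera_info('wrist');z=np.load('pics/w7.npz');Z=wpoints(s,ci,z['d'])[...,2]
print(s['position']); bluefit(s,ci,z['im'],Z,(275,352,160,225))
E
```

```text
[0.57223478 0.20716556 0.20683287]
blue inner 43 [0.572  0.2084] res 0.00016
blue outer 77 [0.5707 0.2082] res 0.00021
```

Emit:
carry_out --steps '[0.48,-0.01,0.007,-0.15,0,0.48,-0.01,0.007,-0.3,0,0.48,-0.01,0.007,-0.42,0,0.48,-0.01,0.007,-0.47,0,0.48,-0.01,0.007,-0.47,0,0.48,-0.01,0.007,-0.47,0,0.48,-0.01,0.007,-0.47,0,0.48,-0.01,0.007,-0.47,0,0.48,-0.01,0.007,-0.47,0,0.48,-0.01,0.007,-0.47,0]'

```text
clock: 17.15
position: [0.5712, 0.2084, 0.1599]
ee_rot: [-0.274, 2.082, -2.082]
force: [-0.5, 0.5, -0.7]
width: 0.544
```

```bash
python3 - <<'E'
from h import *
for k in range(2): s,im,d,ci,H,S,V=wlook('w8')
Z=wpoints(s,ci,d)[...,2]
W=(S<70)&(V>60)&(Z>s['position'][2]-.008)&(Z<s['position'][2]+.015)
inhand(s,im,ci,W,s['position'][2]+.004,.011,(270,360,190,310),.026)
bluefit(s,ci,im,Z,(275,352,160,300))
E
```

```text
tcp [0.5712 0.2084 0.1599]
tcp [0.5712 0.2084 0.1599]
hole ctr [0.5718 0.2081] off world [ 0.0006 -0.0003] off tool x,z [-0.0005  0.0004]
outer(bottom) ctr [0.5701 0.2077] off world [-0.001  -0.0007] off tool x,z [0.0012 0.0004]
rms 0.00022 27 free r [0.5694 0.2074 0.0133]Traceback (most recent call last):
  File "<stdin>", line 6, in <module>
  File "h.py", line 95, in bluefit
    q=np.array(q,float);P=wplane(s,ci,q[:,0],q[:,1],zz)[:,:2]
                                      ~^^^^^
IndexError: too many indices for array: array is 1-dimensional, but 2 were indexed
```

Emit:
carry_out --steps '[0.48,0,0,-0.05,0,0.48,0,0,-0.09,0,0.48,0,0,-0.11,0,0.48,0,0,-0.12,0,0.48,0,0,-0.125,0,0.48,0,0,-0.125,0,0.48,0,0,-0.125,0]'

```text
clock: 17.95
position: [0.5712, 0.2084, 0.1474]
ee_rot: [-0.274, 2.082, -2.082]
force: [-0.3, -0.2, 0.2]
width: 0.546
```

Emit:
carry_out --steps '[0.48,0,0,-0.005,0,0.48,0,0,-0.008,0,0.48,0,0,-0.008,0,0.48,0,0,-0.008,0]'

```text
clock: 18.35
position: [0.5713, 0.2084, 0.1469]
ee_rot: [-0.273, 2.082, -2.082]
force: [-1.7, -1.0, 6.0]
width: 0.548
```

Contact at 6 N. Releasing and rising, then checking.

Emit:
carry_out --steps '[0.56,0,0,0.005,0,0.62,0,0,0.008,0,0.68,0,0,0.01,0,0.72,0,0,0.01,0,0.72,0,0,0.01,0,0.72,0,0,0.03,0,0.72,0,0,0.2,0,0.72,0,0,0.5,0,0.72,0,0,0.8,0,0.72,0,0,1,0]'

```text
clock: 19.35
position: [0.5716, 0.2088, 0.2488]
ee_rot: [-0.272, 2.082, -2.08]
force: [0.2, 0.6, -0.7]
width: 0.717
```

Emit:
carry_out --steps '[0.72,-0.1,-0.3,0,0,0.72,-0.3,-0.5,0,0,0.72,-0.5,-0.5,0,0,0.72,-0.5,-0.5,0,0,0.72,-0.5,-0.5,0,0,0.72,-0.5,-0.5,0,0]'

```text
clock: 19.95
position: [0.5218, 0.1586, 0.2466]
ee_rot: [-0.273, 2.082, -2.081]
force: [-0.4, -0.0, 0.9]
width: 0.718
```

```bash
python3 - <<'E'
from h import *
for k in range(3): s,im,d,ci,H,S,V=wlook('w9')
Z=wpoints(s,ci,d)[...,2]
v,u=np.nonzero((H>100)&(H<125)&(S>130)&(V>50)); 
W=(S<60)&(V>60)&(Z>.147)&(Z<.2); W[230:]=0
print('white top');wcomps(W,.151,s,ci,150)
B=(H>100)&(H<125)&(S>130)&(V>50)
print('blue');wcomps(B,.143,s,ci,400)
save('c4',cv2.resize(im[50:250,150:350],None,fx=3,fy=3,interpolation=0))
E
```

```text
tcp [0.5218 0.1586 0.2466]
tcp [0.5218 0.1587 0.2464]
tcp [0.5217 0.1586 0.2463]
white top
px [69. 90.] ctr 0.5671 0.4361 diam 50.8 304.5
px [273. 130.] ctr 0.5719 0.2078 diam 49.9 50.3
px [273. 130.] ctr 0.5721 0.2076 diam 21.8 22.3
blue
px [90. 92.] ctr 0.5584 0.4107 diam 18.4 325.6
px [474.  80.] ctr 0.6682 0.0474 diam 43.2 44.9
px [474.  80.] ctr 0.668 0.0478 diam 21.2 23.0
px [589.  79.] ctr 0.7382 -0.1037 diam 29.7 44.6
px [274. 129.] ctr 0.572 0.2079 diam 65.9 66.0
px [273. 130.] ctr 0.5711 0.2088 diam 53.9 54.2
px [569. 144.] ctr 0.6546 -0.0946 diam 43.2 46.5
px [570. 144.] ctr 0.6546 -0.0945 diam 19.9 22.7
px [ 55. 221.] ctr 0.4135 0.4631 diam 83.9 99.7
px [ 32. 379.] ctr -0.042 0.6698 diam 34.9 311.8
px [629. 388.] ctr 0.198 -0.8855 diam 79.7 432.8
```

View pics/c4.png

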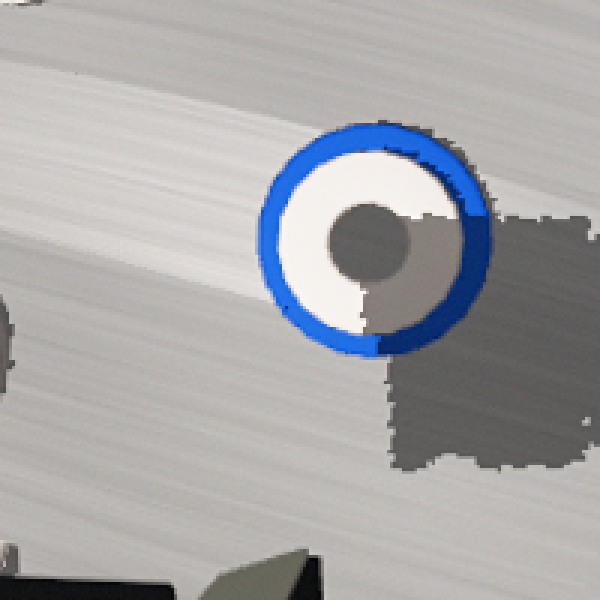

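The rings are concentric: white in blue at crop (370,240), with the hole clear and dark. Now the probe: rise, travel, look.

Emit:
carry_out --steps '[0.8,0,0,0.3,0,0.8,0,0,0.6,0,0.8,0,-0.2,0.9,0,0.8,0,-0.5,0.9,0,0.8,0,-0.9,0.9,0]'

```text
clock: 20.6
position: [0.5218, 0.0695, 0.3374]
ee_rot: [-0.275, 2.08, -2.078]
force: [0.1, -0.4, -0.5]
width: 0.797
```

Emit:
carry_out --steps '[0.8,0,-0.35,0,0,0.8,0,-0.7,0,0,0.8,0.0,-1,0,0]'

```text
clock: 20.9
position: [0.5213, -0.0337, 0.3364]
ee_rot: [-0.273, 2.082, -2.083]
force: [-0.3, -0.1, -0.3]
width: 0.799
```

Emit:
carry_out --steps '[0.8,0,-0.35,0,0,0.8,0,-0.7,0,0,0.8,0.0,-1,0,0]'

```text
clock: 21.2
position: [0.5212, -0.1337, 0.3363]
ee_rot: [-0.273, 2.082, -2.083]
force: [0.5, 1.2, -0.9]
width: 0.802
```

Emit:
carry_out --steps '[0.8,0,-0.35,0,0,0.8,0,-0.7,0,0,0.8,0.0,-1,0,0]'

```text
clock: 21.5
position: [0.5212, -0.2337, 0.3362]
ee_rot: [-0.273, 2.082, -2.083]
force: [-0.3, 0.1, 0.1]
width: 0.799
```

Emit:
carry_out --steps '[0.8,0,-0.25,0,0,0.8,0,-0.5,0,0,0.8,0,-0.7,0,0,0.8,0,-0.7,0,0,0.8,0,-0.7,0,0,0.8,0,-0.7,0,0,0.8,0,-0.7,0,0]'

```text
clock: 22.2
position: [0.5216, -0.3004, 0.3366]
ee_rot: [-0.275, 2.081, -2.08]
force: [-0.1, 0.6, -0.2]
width: 0.803
```

```bash
python3 - <<'E'
from h import *
for k in range(2): s,im,d,ci,H,S,V=wlook('w10')
P=wpoints(s,ci,d); Z=P[...,2]
m=(H<20)&(S>140)&(V>60)&(Z>.13)&(Z<.25)
n,l,st,c=cv2.connectedComponentsWithStats(m.astype(np.uint8))
for i in range(1,n):
    if st[i,4]<60: continue
    q=P[l==i]; print(st[i],'z',q[:,2].min().round(3),q[:,2].max().round(3)); t=q[q[:,2]>np.percentile(q[:,2],95)-.004]
    print('top mean',t.mean(0).round(4),t[:,:2].min(0).round(4),t[:,:2].max(0).round(4))
# top disc: orange px at top height by depth
t=(m&(Z>.219)).astype(np.uint8); print(t.sum())
wcomps(t,.225,s,ci,60)
E
```

```text
tcp [ 0.5216 -0.3004  0.3366]
tcp [ 0.5215 -0.3005  0.3366]
[386 146  40  34 767] z 0.141 0.228
top mean [ 0.5725 -0.381   0.2253] [ 0.5614 -0.3918] [ 0.583  -0.3711]
[623 284  17  45 385] z 0.13 0.199
top mean [ 0.409  -1.14    0.1875] [ 0.4001 -1.1435] [ 0.4211 -1.1372]
420
px [414. 167.] ctr 0.5725 -0.3809 diam 20.9 21.8
```

View pics/w10.png

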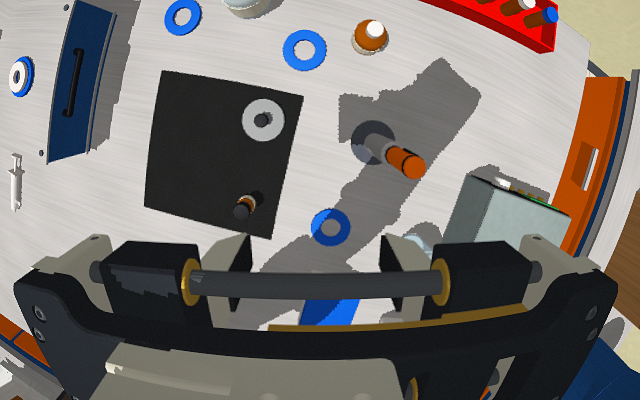

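The probe handle's top is at (413,168) → (0.5725,−0.381), z 0.225, as the description says. Nothing taller stands beside it. Moving over it and checking for tilt.

Emit:
carry_out --steps '[0.8,0.2,-0.3,0,0,0.8,0.4,-0.6,0,0,0.8,0.51,-0.805,0,0,0.8,0.51,-0.805,-0.2,0,0.8,0.51,-0.805,-0.4,0,0.8,0.51,-0.805,-0.5,0,0.8,0.51,-0.805,-0.5,0,0.8,0.51,-0.805,-0.5,0,0.8,0.51,-0.805,-0.5,0]'

```text
clock: 23.2
position: [0.5726, -0.3822, 0.2879]
ee_rot: [-0.272, 2.08, -2.082]
force: [0.3, -0.9, -0.2]
width: 0.798
```

```bash
cat >> h.py <<'E'
def probe_axis(s,ci,d,H,S,V,z0,z1,r=.011,box=(200,430,60,330)):
    P=wpoints(s,ci,d);m=(H<20)&(S>140)&(V>40)&(P[...,2]>z0)&(P[...,2]<z1)
    k=np.zeros_like(m);k[box[2]:box[3],box[0]:box[1]]=1; q=P[m&k]
    q=q[np.hypot(*(q[:,:2]-np.median(q[:,:2],0)).T)<.03]
    def f(p): 
        c=p[:2]+np.outer(q[:,2]-q[:,2].mean(),p[2:]); return np.hypot(*(q[:,:2]-c).T)-r
    g=least_squares(f,[*(q[:,:2].mean(0)-[.008,0]),0,0],loss='soft_l1',f_scale=.001)
    print('axis n',len(q),'ctr',g.x[:2].round(4),'at z',q[:,2].mean().round(3),'slope deg',np.degrees(g.x[2:]).round(2),'res',np.abs(f(g.x)).mean().round(4),'z',q[:,2].min().round(3),q[:,2].max().round(3)); return g.x
E
python3 - <<'E'
from h import *
for k in range(2): s,im,d,ci,H,S,V=wlook('w11')
probe_axis(s,ci,d,H,S,V,.143,.221)
P=wpoints(s,ci,d);m=(H<20)&(S>140)&(P[...,2]>.219)&(P[...,2]<.24);wcomps(m,.225,s,ci,60)
print(s['ee_rot'],arm.observe()['joints'].round(2))
E
```

```text
tcp [ 0.5726 -0.3822  0.2879]
tcp [ 0.5726 -0.3822  0.2878]
axis n 336 ctr [ 0.572  -0.3821] at z 0.186 slope deg [0.1  0.04] res 0.0003 z 0.149 0.221
px [315. 213.] ctr 0.5735 -0.3818 diam 20.7 22.0
[-0.27234408  2.07962514 -2.08235048] [ 0.64  0.52 -0.22  1.29  0.11  1.34 -0.89]
```

The probe is upright (slope ≤0.1°) and centred under the gripper. Descending, gripping and lifting a little first.

Emit:
carry_out --steps '[0.8,-0.004,0,-0.3,0,0.8,-0.004,0,-0.6,0,0.8,-0.004,0,-0.85,0,0.8,-0.004,0,-1,0]' --grip_force 30

```text
clock: 23.7
position: [0.5711, -0.3819, 0.1849]
ee_rot: [-0.276, 2.083, -2.081]
force: [0.6, 0.1, 0.7]
width: 0.803
```

Emit:
carry_out --steps '[0.8,0,0,-0.1,0,0.8,0,0,-0.168,0,0.8,0,0,-0.168,0,0.8,0,0,-0.168,0,0.8,0,0,-0.168,0,0.8,0,0,-0.168,0]'

```text
clock: 24.3
position: [0.5721, -0.3823, 0.1704]
ee_rot: [-0.273, 2.081, -2.082]
force: [-0.8, 1.0, -0.2]
width: 0.799
```

Emit:
carry_out --steps '[0.6,0,0,0,0,0.5,0,0,0,0,0.4,0,0,0,0,0.32,0,0,0,0,0.28,0,0,0,0,0.2,0,0,0,0,0.15,0,0,0,0,0.15,0,0,0,0,0.15,0,0,0,0,0.15,0,0,0,0]'

```text
clock: 25.3
position: [0.5717, -0.3821, 0.1696]
ee_rot: [-0.274, 2.082, -2.082]
force: [-0.3, 0.5, 0.2]
width: 0.236
```

Emit:
carry_out --steps '[0.15,0,0,0.1,0,0.15,0,0,0.25,0,0.15,0,0,0.4,0,0.15,0,0,0.55,0,0.15,0,0,0.7,0,0.15,0,0,0.85,0,0.15,0,0,1,0]'

```text
clock: 26.0
position: [0.5719, -0.3822, 0.2718]
ee_rot: [-0.273, 2.08, -2.082]
force: [0.3, 0.4, -0.9]
width: 0.233
```

Emit:
carry_out --steps '[0.15,0,0,0.2,0,0.15,0,0,0.4,0,0.15,0,0,0.6,0,0.15,0,0,0.75,0,0.15,0,0,0.85,0,0.15,0,0,0.85,0,0.15,0,0,0.85,0,0.15,0,0,0.85,0]'

```text
clock: 26.8
position: [0.5714, -0.382, 0.3536]
ee_rot: [-0.276, 2.083, -2.081]
force: [-0.9, -0.2, -1.5]
width: 0.234
```

```bash
python3 - <<'E'
from h import *
for k in range(2): s,im,d,ci,H,S,V=wlook('w12')
p=s['position'];print(s['width'],s['force'])
probe_axis(s,ci,d,H,S,V,p[2]-.03,p[2]+.05)
P=wpoints(s,ci,d);m=(H<20)&(S>140)&(abs(P[...,2]-p[2]-.055)<.006);wcomps(m,p[2]+.055,s,ci,40)
E
```

```text
tcp [ 0.5714 -0.382   0.3536]
tcp [ 0.5713 -0.382   0.3536]
0.23417619374959772 [-0.03456502 -1.44368485 -0.87913485]
axis n 1352 ctr [ 0.5716 -0.3824] at z 0.366 slope deg [ 0.13 -0.23] res 0.0003 z 0.326 0.401
px [316. 310.] ctr 0.5702 -0.3828 diam 14.6 23.1
```

Emit:
carry_out --steps '[0.15,0,0.1,0,0,0.15,0,0.3,0,0,0.15,0,0.5,0,0,0.15,0,0.75,0,0,0.15,0,1,0,0]'

```text
clock: 27.4
position: [0.5717, -0.2799, 0.3546]
ee_rot: [-0.275, 2.082, -2.081]
force: [1.0, 0.9, -0.7]
width: 0.232
```

Emit:
carry_out --steps '[0.15,0,0.25,0,0,0.15,0,0.5,0,0,0.15,0,0.75,0,0,0.15,0,1,0,0]'

```text
clock: 27.8
position: [0.5714, -0.1797, 0.3548]
ee_rot: [-0.275, 2.081, -2.081]
force: [0.6, -0.7, -1.7]
width: 0.235
```

Emit:
carry_out --steps '[0.15,0,0.25,0,0,0.15,0,0.5,0,0,0.15,0,0.75,0,0,0.15,0,1,0,0]'

```text
clock: 28.2
position: [0.5712, -0.0798, 0.3548]
ee_rot: [-0.275, 2.081, -2.081]
force: [-0.3, 1.2, -1.0]
width: 0.23
```

Emit:
carry_out --steps '[0.15,0,0.25,0,0,0.15,0,0.5,0,0,0.15,0,0.75,0,0,0.15,0,1,0,0]'

```text
clock: 28.6
position: [0.5709, 0.0201, 0.3548]
ee_rot: [-0.275, 2.081, -2.081]
force: [0.1, 0.1, -1.0]
width: 0.235
```

Emit:
carry_out --steps '[0.15,0,0.25,0,0,0.15,0,0.5,0,0,0.15,0,0.75,0,0,0.15,0,1,0,0]'

```text
clock: 29.0
position: [0.5708, 0.12, 0.3548]
ee_rot: [-0.275, 2.081, -2.081]
force: [-0.3, 0.5, -0.8]
width: 0.235
```

Emit:
carry_out --steps '[0.15,0,0.25,0,0,0.15,0,0.5,0,0,0.15,0,0.7,0,0,0.15,0,0.85,0,0,0.15,0,0.9,0,0,0.15,0,0.9,0,0,0.15,0,0.9,0,0,0.15,0,0.9,0,0,0.15,0,0.9,0,0,0.15,0,0.9,0,0]'

```text
clock: 30.0
position: [0.5719, 0.2072, 0.3547]
ee_rot: [-0.273, 2.082, -2.083]
force: [-0.3, -0.0, -1.4]
width: 0.236
```

```bash
python3 - <<'E'
from h import *
for k in range(3): s,im,d,ci,H,S,V=wlook('w13')
p=s['position'];print(s['width'],s['force'])
probe_axis(s,ci,d,H,S,V,p[2]-.03,p[2]+.05)
P=wpoints(s,ci,d);Z=P[...,2]
print(Z[100:300:8,315].round(3))
W=(S<60)&(V>60)&(Z>.146)&(Z<.16);n,l,st,c=cv2.connectedComponentsWithStats(W.astype(np.uint8));print([list(x) for x in st if x[4]>100])
# scene + top views of the rod
for n in ('scene','top'):
    im2,d2=get_image(n);save(n+'13',im2);np.savez('pics/'+n+'13',im=im2,d=d2)
ci2=camera_info('scene');q=np.array(ci2['R'])@np.array([.572,.208,.25])+ci2['t'];f=K(ci2);u,v=q[0]/q[2]*f+ci2['cx'],q[1]/q[2]*f+ci2['cy'];print(u,v)
u,v=int(u),int(v);A=np.load('pics/scene13.npz')['im'][v-70:v+80,u-60:u+60]
a=cv2.resize(A,None,fx=4,fy=4,interpolation=2);b=cv2.resize(im[100:300,215:415],(320,320)) 
a=a[:600];cv=np.zeros((600,800,3),np.uint8);cv[:,:480]=a[:600,:480];cv[:320,480:]=b;save('c5',cv)
E
```

```text
tcp [0.5719 0.2072 0.3547]
tcp [0.5719 0.2074 0.3547]
tcp [0.5718 0.2076 0.3547]
0.23609564793900326 [ 0.50573047  0.98989341 -1.78484738]
axis n 1340 ctr [0.572  0.2072] at z 0.367 slope deg [ 0.   -0.04] res 0.0003 z 0.328 0.405
[0.134 0.136 0.136 0.136 0.136 0.137 0.143 0.152 0.153 0.028 0.027 0.227
 0.257 0.279 0.299 0.336 0.348 0.359 0.373 0.382 0.389 0.395 0.435 0.438
 0.438]
[[np.int32(0), np.int32(0), np.int32(640), np.int32(400), np.int32(254797)], [np.int32(294), np.int32(154), np.int32(43), np.int32(42), np.int32(1054)]]
414.4518745326862 216.95566848761175
```

View pics/c5.png

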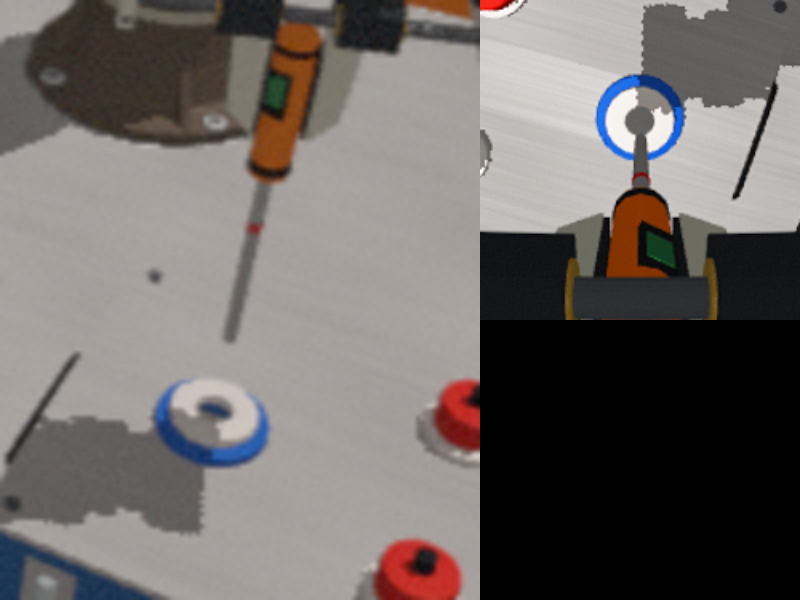

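The probe hangs upright above the rings: red mark at crop (253,229), tip at (231,338), white hole at (213,408). Now I'll measure the rod axis and the hole numerically in the wrist view.

```bash
cat >> h.py <<'E'
def rodfit(s,ci,im,d,H,S,V):
    """per rod row: mid pixel between rod edges -> world ray; axis point where |.| is nearest; uses depth + radius"""
    P=wpoints(s,ci,d);Z=P[...,2];p=s['position']
    m=(np.hypot(P[...,0]-p[0],P[...,1]-p[1])<.025)&(Z>.165)&(Z<p[2]-.033)
    q=P[m]
    def f(x): return np.hypot(*(q[:,:2]-(x[:2]+np.outer(q[:,2]-p[2],x[2:]))).T)-.004
    g=least_squares(f,[*p[:2],0,0],loss='soft_l1',f_scale=.001); x=g.x
    print('rod n',len(q),'z',q[:,2].min().round(3),q[:,2].max().round(3),'at tcp z',x[:2].round(4),'slope deg',np.degrees(x[2:]).round(2),'axis at z=.2',(x[:2]+(.2-p[2])*x[2:]).round(4),'res',np.abs(f(x)).mean().round(4))
    red=m&((H<8)|(H>172))&(S>120); r=P[red]
    if len(r): print('red n',len(r),'z',r[:,2].min().round(4),r[:,2].mean().round(4),r[:,2].max().round(4))
    return x
def whitefit(s,ci,im,d,H,S,V,box):
    Z=wpoints(s,ci,d)[...,2]; k=np.zeros(Z.shape,bool);k[box[2]:box[3],box[0]:box[1]]=1
    B=((H>95)&(H<130)&(S>110))
    W=((Z>.139)&(Z<.163)&~B&k).astype(np.uint8); W=cv2.morphologyEx(W,cv2.MORPH_OPEN,np.ones((3,3),np.uint8))
    hole=((Z<.10)&k&(d>0)).astype(np.uint8)
    # inner edge: hole pixels next to white (upper half = top rim)
    up=[]
    for u in range(box[0],box[1]):
        c=np.nonzero(hole[:,u])[0]
        if len(c) and W[c[0]-2,u]: up.append((u,c[0]-.5))
    up=np.array(up,float); P=wplane(s,ci,up[:,0],up[:,1],.151)[:,:2]
    f=least_squares(lambda c:np.hypot(*(P-c).T)-.011,P.mean(0)-[.007,0],loss='soft_l1',f_scale=.0005)
    print('white hole n',len(P),f.x.round(4),'res',np.abs(np.hypot(*(P-f.x).T)-.011).mean().round(5))
    out=[]
    Wb=(W>0)
    for v in range(box[2],box[3]):
        c=np.nonzero(Wb[v])[0]
        if len(c)>12 and B[v,c[0]-2] and B[v,c[-1]+2]: out+= [(c[0]-.5,v),(c[-1]+.5,v)]
    o=np.array(out,float)
    if len(o)>8:
        P=wplane(s,ci,o[:,0],o[:,1],.151)[:,:2];g=least_squares(lambda c:np.hypot(*(P-c).T)-.026,P.mean(0),loss='soft_l1',f_scale=.0005)
        print('white outer n',len(P),g.x.round(4),'res',np.abs(np.hypot(*(P-g.x).T)-.026).mean().round(5))
E
python3 - <<'E'
from h import *
z=np.load('pics/w13.npz');im,d=z['im'],z['d'];s=arm.observe();s['position']=np.array([.5718,.2076,.3547]);ci=camera_info('wrist')
hsv=cv2.cvtColor(im,cv2.COLOR_RGB2HSV).astype(int);H,S,V=[hsv[...,k] for k in range(3)]
rodfit(s,ci,im,d,H,S,V); whitefit(s,ci,im,d,H,S,V,(285,348,140,205))
for _ in range(3): get_image('wrist')
print(arm.observe()['position'])
E
```

```text
rod n 302 z 0.21 0.308 at tcp z [0.5724 0.2073] slope deg [ 0.05 -0.1 ] axis at z=.2 [0.5722 0.2076] res 0.0003
red n 31 z 0.285 0.2908 0.295
white hole n 18 [0.5718 0.2083] res 0.00028
white outer n 76 [0.5721 0.2082] res 0.00032
[0.57173327 0.20788289 0.35462982]
```

Emit:
carry_out --steps '[0.15,0,0.003,-0.1,0,0.15,0,0.003,-0.2,0,0.15,0,0.003,-0.3,0,0.15,0,0.003,-0.4,0,0.15,0,0.003,-0.45,0,0.15,0,0.003,-0.45,0,0.15,0,0.003,-0.45,0,0.15,0,0.003,-0.45,0,0.15,0,0.003,-0.45,0,0.15,0,0.003,-0.45,0]'

```text
clock: 31.4
position: [0.5719, 0.2082, 0.31]
ee_rot: [-0.273, 2.082, -2.081]
force: [-0.8, 0.7, -1.3]
width: 0.238
```

```bash
python3 - <<'E'
from h import *
for k in range(2): s,im,d,ci,H,S,V=wlook('w14')
rodfit(s,ci,im,d,H,S,V); whitefit(s,ci,im,d,H,S,V,(270,360,130,235))
E
```

```text
tcp [0.5719 0.2082 0.31  ]
tcp [0.5718 0.2083 0.3099]
rod n 301 z 0.166 0.263 at tcp z [0.5724 0.2081] slope deg [ 0.05 -0.07] axis at z=.2 [0.5723 0.2082] res 0.0003
red n 28 z 0.2407 0.2459 0.2504
white hole n 20 [0.5717 0.2083] res 0.0005
white outer n 86 [0.5722 0.2083] res 0.00028
```

Concentric within about 0.5 mm. Lowering to depth.

Emit:
carry_out --steps '[0.15,0,0,-0.1,0,0.15,0,0,-0.22,0,0.15,0,0,-0.34,0,0.15,0,0,-0.46,0,0.15,0,0,-0.58,0,0.15,0,0,-0.7,0,0.15,0,0,-0.8,0,0.15,0,0,-0.87,0,0.15,0,0,-0.91,0,0.15,0,0,-0.93,0,0.15,0,0,-0.935,0,0.15,0,0,-0.935,0]'

```text
clock: 32.7
position: [0.5719, 0.2083, 0.2165]
ee_rot: [-0.273, 2.082, -2.081]
force: [0.1, 0.3, -1.0]
width: 0.237
```

Emit:
carry_out --steps '[0.15,0,0,0,0,0.15,0,0,0,0,0.15,0,0,0,0,0.15,0,0,0,0,0.15,0,0,0,0]'

```text
clock: 33.2
position: [0.5718, 0.2082, 0.2162]
ee_rot: [-0.274, 2.082, -2.082]
force: [-0.1, -0.2, -1.0]
width: 0.235
```

```bash
python3 - <<'E'
from h import *
for k in range(3): s,im,d,ci,H,S,V=wlook('w15')
print(s['force'],s['width'])
P=wpoints(s,ci,d);Z=P[...,2];p=s['position']
probe_axis(s,ci,d,H,S,V,p[2]-.03,p[2]+.05)
m=(np.hypot(P[...,0]-p[0],P[...,1]-p[1])<.009)&(Z>.08)&(Z<.18)
q=P[m];print('rod pts',len(q),q[:,2].min(),q[:,2].max(),q.mean(0).round(4))
red=m&((H<8)|(H>172))&(S>120);v,u=np.nonzero(red);r=P[red];print('red',len(r),r[:,2].min(),r[:,2].max(),'rows',v.min(),v.max(),'cols',u.min(),u.max())
W=(abs(Z-.152)<.006)&(S<70)&(np.hypot(P[...,0]-.572,P[...,1]-.208)<.026);v,u=np.nonzero(W);print('ring top z',np.median(Z[W]),'n',W.sum(), 'rows',v.min(),v.max())
for c in (313,315,317): print([(r,round(float(Z[r,c]),3),int(H[r,c]),int(S[r,c])) for r in range(200,250,3)])
sc,ds=get_image('scene');cs=camera_info('scene');save('scene15',sc)
q=np.array(cs['R'])@np.array([.572,.208,.151])+cs['t'];f=K(cs);u,v=q[0]/q[2]*f+cs['cx'],q[1]/q[2]*f+cs['cy'];print('scene expects ring ctr',u,v)
h=cv2.cvtColor(sc,cv2.COLOR_RGB2HSV).astype(int);u,v=int(u),int(v);w=np.zeros(h.shape[:2],bool);w[v-15:v+15,u-15:u+15]=1
rm=((h[...,0]<6)|(h[...,0]>170))&(h[...,1]>90)&w;y,x=np.nonzero(rm);print('scene red',list(zip(x,y)))
E
```

```text
tcp [0.5718 0.2082 0.2162]
tcp [0.5717 0.2082 0.2162]
tcp [0.5718 0.2082 0.2161]
[ 0.0383285  -0.66089124 -1.03322456] 0.2337311405971529
axis n 1337 ctr [0.5719 0.2078] at z 0.229 slope deg [-0.04  0.02] res 0.0003 z 0.189 0.266
rod pts 176 0.12343543065406548 0.16917086158396386 [0.5752 0.2087 0.1483]
red 30 0.14618883454290596 0.15660433459891582 rows 208 214 cols 310 321
ring top z 0.15130460047688232 n 2116 rows 180 238
[(200, 0.129, 8, 11), (203, 0.136, 45, 6), (206, 0.145, 60, 3), (209, 0.153, 2, 246), (212, 0.161, 70, 9), (215, 0.167, 150, 3), (218, 0.192, 5, 118), (221, 0.197, 11, 225), (224, 0.2, 12, 255), (227, 0.207, 11, 255), (230, 0.211, 12, 255), (233, 0.216, 12, 255), (236, 0.22, 12, 255), (239, 0.224, 12, 255), (242, 0.228, 12, 249), (245, 0.232, 12, 252), (248, 0.235, 12, 255)]
[(200, 0.13, 0, 16), (203, 0.137, 0, 9), (206, 0.146, 70, 9), (209, 0.153, 1, 205), (212, 0.162, 0, 6), (215, 0.167, 0, 6), (218, 0.192, 115, 128), (221, 0.199, 13, 255), (224, 0.202, 12, 255), (227, 0.208, 12, 255), (230, 0.21, 12, 255), (233, 0.217, 12, 255), (236, 0.22, 12, 255), (239, 0.228, 11, 234), (242, 0.232, 90, 77), (245, 0.235, 94, 137), (248, 0.238, 120, 119)]
[(200, 0.13, 6, 14), (203, 0.135, 10, 9), (206, 0.147, 60, 3), (209, 0.152, 1, 220), (212, 0.16, 45, 6), (215, 0.166, 0, 3), (218, 0.192, 108, 116), (221, 0.198, 11, 174), (224, 0.202, 12, 255), (227, 0.208, 12, 255), (230, 0.211, 12, 255), (233, 0.216, 12, 255), (236, 0.22, 12, 255), (239, 0.229, 40, 45), (242, 0.232, 135, 43), (245, 0.237, 120, 20), (248, 0.24, 135, 85)]
scene expects ring ctr 407.1823583062406 248.57689882556429
scene red [(np.int64(409), np.int64(238)), (np.int64(406), np.int64(248)), (np.int64(407), np.int64(248)), (np.int64(408), np.int64(248)), (np.int64(406), np.int64(249)), (np.int64(407), np.int64(249)), (np.int64(408), np.int64(249))]
```

The mark is at z≈0.152 and the ring top reads 0.151. In the scene view the mark is at (407,248.5), exactly the expected ring-top centre. Handing in.

```bash
python3 -c "
from cell import arm
s=arm.observe();print(s['position'],s['force'],s['dq'].round(4),s['width']);print(arm.sign_off())"
```

```text
[0.57176378 0.20817174 0.21614472] [-0.24438861 -0.06341024 -1.08136413] [ 0.001   0.0018  0.0003 -0.0008 -0.002   0.0002 -0.0001] 0.23420026199312563
the job is handed in; nothing more can be done
None
```

The job is handed in, after about 34 s of the 72 s allowed. The blue ring from the mat lies over the port with the white ring on top. The probe is held through the white ring with its red mark at the ring's top.

- **Rings:** both are flat. Their measured centres and the port's agree within about 1 mm, and I set them down at 6–9 N contact force.
- **Probe:** its axis is within about 0.5 mm of the centre of the white hole. It leans at most about 0.1° and is steady, with no contact force beyond the probe's own weight.
- **Red mark:** its height read about 0.152 m from depth and 0.151 m from the grip geometry, against 0.151 m for the ring top. The scene camera also showed it at the expected pixel.

**Disagreements:** the top camera read 1–2 mm off the wrist camera, so I used the wrist camera for the final alignment. The outer-edge fit of each held ring differed from its hole fit by about 2 mm, and I trusted the hole. A last hole-rim fit beneath the placed blue ring gave no useful result, so I relied on the rings' own outlines there. I did not look again at the other things on the bench after the last move.

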